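# Line up the dummy loads by size on the bench strip

### The job

Put the four finned dummy loads away on the round pads of the strip, one centred on each pad, standing upright with the connector up, in order of size: the smallest on the pad next to the yellow handheld meter, the largest on the pad farthest from it. Never let one topple over.

Things in the scene. Friction and masses are not known exactly. Their poses are not given: they have to be found in the camera images.
- load_xs_center (a point): The smallest of four loose RF dummy loads: an upright black finned cylinder, 26 mm in diameter and 44 mm tall, with a brass connector (12 to 16 mm across, 12 mm tall) on top, so 56 mm in all. This point lies on its axis, half-way up the finned cylinder, 22 mm above its underside; its z axis points up out of the connector.
- load_s_center (a point): The second smallest of four loose RF dummy loads: an upright black finned cylinder, 36 mm in diameter and 54 mm tall, with a brass connector (12 to 16 mm across, 12 mm tall) on top, so 66 mm in all. This point lies on its axis, half-way up the finned cylinder, 27 mm above its underside; its z axis points up out of the connector.
- load_m_center (a point): The second largest of four loose RF dummy loads: an upright black finned cylinder, 46 mm in diameter and 64 mm tall, with a brass connector (12 to 16 mm across, 12 mm tall) on top, so 76 mm in all. This point lies on its axis, half-way up the finned cylinder, 32 mm above its underside; its z axis points up out of the connector.
- load_l_center (a point): The largest of four loose RF dummy loads: an upright black finned cylinder, 56 mm in diameter and 74 mm tall, with a brass connector (12 to 16 mm across, 12 mm tall) on top, so 86 mm in all. This point lies on its axis, half-way up the finned cylinder, 37 mm above its underside; its z axis points up out of the connector.
- pad_p_top (a point): One of four alike round blue pads, 62 mm in diameter, in a straight row 80 mm apart on a fixed aluminium strip; the names are in no order along the row. This point is the centre of the top face of the pad, 9 mm above the bench; fixed in place.
- pad_q_top (a point): One of four alike round blue pads, 62 mm in diameter, in a straight row 80 mm apart on a fixed aluminium strip; the names are in no order along the row. This point is the centre of the top face of the pad, 9 mm above the bench; fixed in place.
- pad_r_top (a point): One of four alike round blue pads, 62 mm in diameter, in a straight row 80 mm apart on a fixed aluminium strip; the names are in no order along the row. This point is the centre of the top face of the pad, 9 mm above the bench; fixed in place.
- pad_s_top (a point): One of four alike round blue pads, 62 mm in diameter, in a straight row 80 mm apart on a fixed aluminium strip; the names are in no order along the row. This point is the centre of the top face of the pad, 9 mm above the bench; fixed in place.
- meter_top (a point): The yellow handheld meter with a dark screen, 78 x 150 x 34 mm, lying flat and fixed just beyond one end of the row, in line with it, its centre 120 mm from the centre of the nearest pad (a blue and white signal box of like size lies beyond the other end). This point is the centre of its top face. Its long side, along y, runs along the row.

How it is judged:
By the outcome, as a careful person would: the job done as asked, in the order asked, and still so for the second after the job is handed in, with the robot touching nothing.
It also fails if it takes over 112 s, if anything falls off the work surface, if the arm or the gripper's body presses on something with over 40 N, if the wrist force passes 120 N, or if a joint passes its speed limit or range.

### The arm

A 6-joint arm with a two-finger parallel gripper is mounted at the origin on the work surface. World frame = base frame: x ahead of the robot, y to its left, z up, the work surface at z = 0. Lengths are in mm, angles in rad, forces in N, time in s.
With the tool pointing down it reaches from about 275 to 1000 mm from the base axis. Payload 8.4 kg.
Tool frame: the origin (TCP) lies at the very end of the fingers, on their centre line; the grasp point (between the pads) lies 19 mm behind it (r.tcp_to_grasp is the distance from the TCP to the grasp point, in mm); z points along the fingers, y is the line along which they close (so a half turn about z gives the same grasp; the last joint's range is limited). The gripper opens to 85 mm and grips with 20 to 120 N. Pads are 22 mm wide; open, the fingers measure 114 mm over their backs; the gripper's body (76 mm by 85 mm) begins 54 mm behind the grasp point. The pads swing forward as they close: fully open they stand 13 mm farther back than shut.
Start: joints at [1.18, 0.353, 1.633, -0, 1.155, -0.002], TCP at [236.923, 578.356, 210.881] pointing down, gripper open.
Joint ranges: [-2.63, 2.63], [-0.92, 2.1], [0.06, 2.66], [-1.3, 4.44], [0, 2.69], [-3.02, 3.02]. Speed limits (rad/s): [2.22, 2.22, 2.79, 3.14, 3.14, 3.14].

### API

Orientations are given as [roll, pitch, yaw] about the fixed x, y, z axes, in that order (R = Rz(yaw) Ry(pitch) Rx(roll)).
In Python, from rig import r gives the robot as it stands. The module is installed in compiled form; this text tells all that it offers.
- The arm moves only by the tool play_rows, never from a script. Its argument "rows" is a list of rows, each an object with "dp": the shift along the tool's x, y, z in units of 40 mm (1.0 is 40 mm), a list of three; "turn": the turn, a rotation vector about the tool's x, y, z in units of 6 degrees (1.0 is 6 degrees), a list of three; "fingers": the closure, from 0 (fully open) to 1 (shut). In form: [{"dp": [tx, ty, tz], "turn": [wx, wy, wz], "fingers": fingers}, ...]. A call has 1 to 5 rows; each row shifts and turns the commanded pose from where the row before left it, along the tool's axes as they then stand; what a row does not reach is not made up. A row lasts 1/12 s, in which the tool goes at most 41.7 mm and 7.16 degrees, less where a joint would pass 70% of its speed; a pose out of reach is approached as far as the arm can. A call is refused whole if a number of a shift passes 1 or a number of a turn 1, either way. A call with a gripper value outside its range is refused whole. The fingers move at their own pace and stop on an object; "force" is the grip in N (left out, the last holds). Time passes only in rows, so rows that do not move let the fingers close. It gives the time, the measured TCP pose, the force, the opening and the grip force at its end, in the units of the state.
- r.sense(): the state, without advancing time (a new reading comes with each control period).
- r.grab_frame(name): name is "scene" or "top" or "wrist"; returns a dict with "pixels" (480x640x3 uint8, red, green, blue), "fx", "fy", "cx", "cy" (pixels), "pose" (4x4, takes a point from camera to world coordinates). Camera axes: x right, y down, z forward; pixel columns grow to the right and rows downward; lengths in mm; the calibration is good to about 2 mm. A picture is of the moment at which its call begins. There is no depth.
- r.sign_off(): hands the job in; it is judged then, once.
The state is a dict: "clock": time; "qpos": joint angles; "qvel": joint speeds; "joint_efforts": joint torques, N m; "eef_pos": TCP position; "tcp_rot": TCP orientation; "contact_force": force on the tool from outside, world axes, zero at the start; "wrist_torque": the same for the moment, N m; "opening": opening from 0.0 (shut) to 1.0 (fully open); "grasp_force": force on a finger pad.
Only numpy, scipy, OpenCV 4.12 (cv2) and the standard library are available. Lean on these libraries where they do the work, as an engineer would, in place of code of your own. Each camera call takes 0.05 s, during which the arm holds its last target. There are 200 camera calls.

## Working session

There is one attempt and no reset: what is moved stays moved. The work goes in short steps, Python scripts to look and compute and a tool call to move; the robot and the scene stay as the last step left them, time stands still between calls to the robot, and variables do not carry over. Pictures are saved under pics/ and viewed, at most 14 in all, crops included, and the job is handed in when it is done.

Besides the shell and the picture viewer there is one more tool, called after "Call:" as name(argument=value, ...), one argument or row to a line, values as JSON. play_rows: Moves the arm, as the interface text tells. Its arguments: {"type":"object","properties":{"rows":{"type":"array"},"force":{"type":"number"}},"required":["rows"]}

```bash
mkdir -p pics; cat > h.py <<'E'
import numpy as np, cv2, pickle
from rig import r
def grab(n,f):
    d=r.grab_frame(n); cv2.imwrite('pics/'+f+'.png',d['pixels'][:,:,::-1]); pickle.dump(d,open('pics/'+f+'.pkl','wb')); return d
def load(f): return pickle.load(open('pics/'+f+'.pkl','rb'))
def ray(d,u,v,z):
    P=np.array(d['pose']); c=P[:3,:3]@np.array([(u-d['cx'])/d['fx'],(v-d['cy'])/d['fy'],1]); o=P[:3,3]
    return (o+c*(z-o[2])/c[2]).round(1)
def proj(d,p):
    P=np.array(d['pose']); c=P[:3,:3].T@(np.array(p)-P[:3,3]); return np.array([d['fx']*c[0]/c[2]+d['cx'],d['fy']*c[1]/c[2]+d['cy']]).round(1)
E
python3 - <<'E'
from h import *
for n in('scene','top'):
    d=grab(n,n+'0'); print(n,np.array(d['pose']).round(2),d['fx'],d['cx'],d['cy'])
print(r.sense())
E
```

```text
scene [[ 6.80000e-01  4.80000e-01 -5.60000e-01  1.11333e+03]
 [ 7.30000e-01 -4.50000e-01  5.10000e-01 -5.34010e+02]
 [-0.00000e+00 -7.60000e-01 -6.50000e-01  7.47110e+02]
 [ 0.00000e+00  0.00000e+00  0.00000e+00  1.00000e+00]] 603.875557308835 316.9112535645906 242.24490377992765
top [[-1.00000e-02 -9.90000e-01  1.20000e-01  4.17340e+02]
 [-1.00000e+00  1.00000e-02 -2.00000e-02  3.00000e+00]
 [ 2.00000e-02 -1.20000e-01 -9.90000e-01  1.03512e+03]
 [ 0.00000e+00  0.00000e+00  0.00000e+00  1.00000e+00]] 510.57073370525995 321.90482464489304 237.18863394079932
{'clock': 0.1, 'qpos': array([ 1.17960531e+00,  3.53579344e-01,  1.63407145e+00, -9.72970214e-06,
        1.15517999e+00, -2.43629216e-03]), 'qvel': array([ 0.00079172, -0.0013757 , -0.00283673,  0.00041314, -0.00019037,
       -0.00147171]), 'joint_efforts': array([ 1.07047916e-03, -6.06354976e+01, -3.42817104e+01,  2.29544585e-04,
        3.84654137e-03,  3.44567707e-05]), 'eef_pos': array([236.7490333 , 577.93514852, 210.23147769]), 'tcp_rot': array([-3.14035451e+00,  5.88005264e-06,  2.75284187e+00]), 'contact_force': array([-0.53322204, -0.40343954, -0.07863447]), 'wrist_torque': array([-0.03698983, -0.04144303,  0.00610038]), 'grasp_force': 0.0, 'opening': 0.9980776105466008}
```

View pics/top0.png

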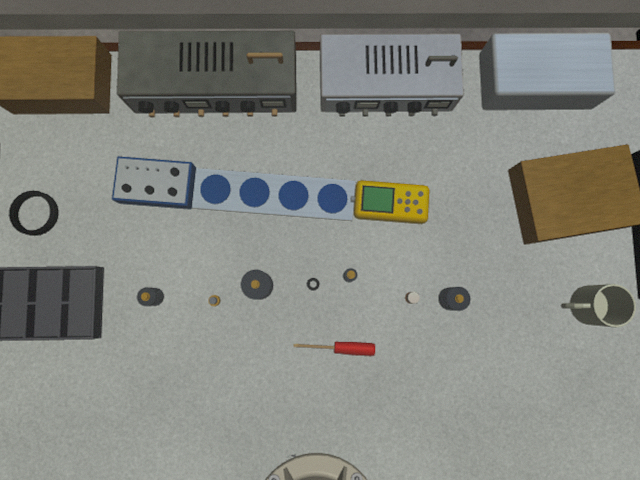

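View pics/scene0.png

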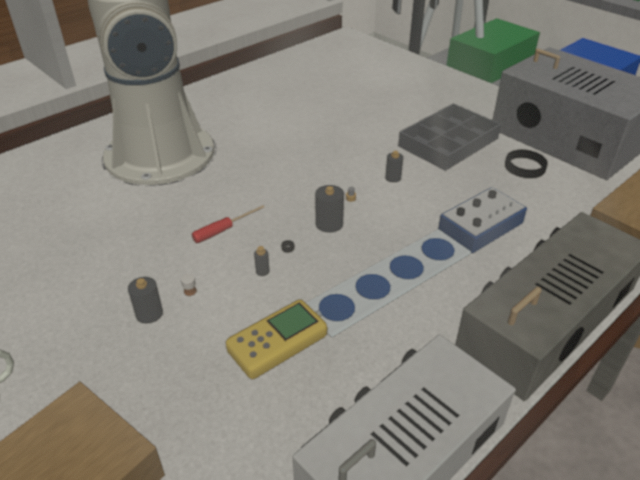

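Top: loads S (150,297), L (257,284), XS (350,274), M (455,298). The pads are at (215,189), (254,193), (293,195) and (333,199). The meter is on the right, so XS goes on pad (333,199) and L on (215,189). Next I'll enlarge the connectors.

```bash
python3 - <<'E'
from h import *
T=load('top0');S=load('scene0')
c=lambda d,u,v:cv2.resize(d['pixels'][v-20:v+20,u-20:u+20],(200,300-100),interpolation=cv2.INTER_CUBIC)
rows=[np.hstack([c(T,*p) for p in[(350,274),(150,297),(455,298),(257,284)]]),np.hstack([c(S,*p) for p in[(261,257),(394,160),(145,295),(329,205)]])]
cv2.imwrite('pics/crops.png',np.vstack(rows)[:,:,::-1])
h=cv2.cvtColor(T['pixels'],cv2.COLOR_RGB2HSV); m=cv2.inRange(h,(95,120,60),(130,255,255)); m[:160]=0;m[230:]=0
n,l,st,ce=cv2.connectedComponentsWithStats(m)
for i in range(1,n):
    if st[i,4]>300: print(ce[i].round(1),st[i],ray(T,*ce[i],9))
h=cv2.cvtColor(S['pixels'],cv2.COLOR_RGB2HSV); m=cv2.inRange(h,(95,120,60),(130,255,255)); 
n,l,st,ce=cv2.connectedComponentsWithStats(m)
for i in range(1,n):
    if st[i,4]>300: print('S',ce[i].round(1),st[i],ray(S,*ce[i],9))
E
```

```text
[215.  188.6] [201 175  29  28 647] [646.8 196.4   9. ]
[254.  191.7] [240 178  29  28 650] [639.7 116.9   9. ]
[293.1 194.8] [279 181  29  29 645] [632.3  37.3   9. ]
[332.  197.9] [318 184  29  29 648] [625.  -42.2   9. ]
S [604.8  54.9] [ 563   39   77   35 1269] [ 440.2 1223.4    9. ]
```

View pics/crops.png

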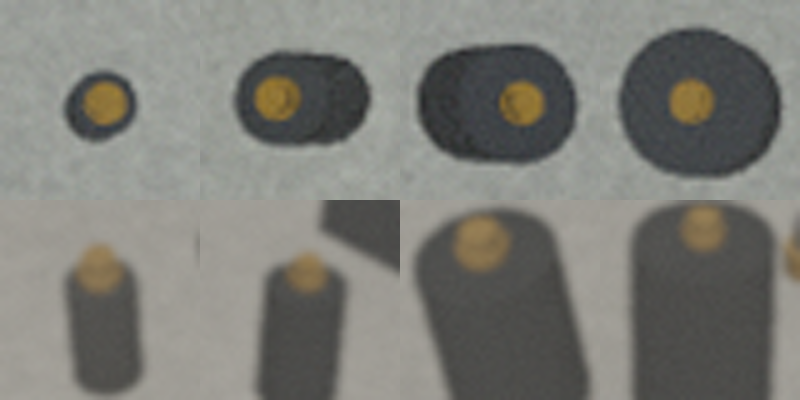

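```bash
python3 - <<'E'
from h import *
T=load('top0');S=load('scene0')
for n,p,q,h in[('xs',(350.6,274),(280.5-39.7+20,257-20+14.2),56),('s',(145,296.2),(374+21.2,140+14.5),66),('m',(459,298.2),(125+16.1,275+8.5),76),('l',(254.8,283.8),(309+20.6,185+5.5),86)]:
    a=ray(T,*p,h); print(n,a,ray(T,*p,h-74), 'scene proj of top',proj(S,a),'seen',q, ray(S,*q,h))
for z,p in zip('ABCD',[(646.8,196.4,9),(639.7,116.9,9),(632.3,37.3,9),(625,-42.2,9)]): print(proj(S,p))
h=cv2.cvtColor(S['pixels'],cv2.COLOR_RGB2HSV); m=cv2.inRange(h,(105,80,30),(130,255,255)); m[:225]=0;m[:,:300]=0
n,l,st,ce=cv2.connectedComponentsWithStats(m)
for i in range(1,n):
    if st[i,4]>200: print('S',ce[i].round(1),st[i],ray(S,*ce[i],9))
E
```

```text
xs [466.8 -73.3  56. ] [470.5 -79.1 -18. ] scene proj of top [260.9 247.6] seen (260.8, 251.2) [474.1 -79.3  56. ]
s [429.8 313.8  66. ] [430.8 337.5  -8. ] scene proj of top [394.6 152. ] seen (395.2, 154.5) [437.1 307.7  66. ]
m [ 417.7 -274.5   76. ] [ 417.8 -295.9    2. ] scene proj of top [141.6 280.2] seen (141.1, 283.5) [ 423.8 -279.    76. ]
l [449.5 106.6  86. ] [452.  114.7  12. ] scene proj of top [329.2 187.9] seen (329.6, 190.5) [456.  101.3  86. ]
[437.6 248.1]
[406.4 266.2]
[372.7 285.5]
[336.8 306.2]
S [437.3 248.6] [423 239  30  20 480] [647.3 194.9   9. ]
S [406.2 266.8] [391 256  32  22 538] [640.6 115.6   9. ]
S [372.5 286.1] [357 275  32  23 602] [633.   35.9   9. ]
S [336.6 307. ] [320 295  34  25 675] [625.9 -43.6   9. ]
```

```bash
cat >> h.py <<'E'
from scipy.spatial.transform import Rotation as R
YAW=1.479
def plan(pos,n,yaw=YAW,ease=False):
    s=r.sense(); p=np.array(s['eef_pos']); rr=R.from_euler('xyz',s['tcp_rot'])
    tgt=R.from_euler('xyz',[np.pi,0,yaw]); rv=(rr.inv()*tgt).as_rotvec()
    w=np.ones(n)
    if ease: w=np.minimum(1,np.minimum(np.arange(n)+1,n-np.arange(n))/4)
    w/=w.sum(); d=np.array(pos)-p; a=0
    for i in range(n):
        t=(rr*R.from_rotvec(rv*a)).inv().apply(d*w[i])/40; q=np.degrees(rv*w[i])/6
        print(i%5,(t.round(2)+0).tolist(),(q.round(2)+0).tolist()); a+=w[i]
def st():
    s=r.sense(); print(round(s['clock'],2),s['eef_pos'].round(1),s['tcp_rot'].round(3),'op',round(s['opening'],3),'F',s['contact_force'].round(1),'g',round(s['grasp_force'],1))
E
python3 - <<'E'
from h import *
plan((466.8,-73.3,120),20)
E
```

```text
0 [-0.57, -0.64, 0.11] [0.0, 0.0, 0.61]
1 [-0.61, -0.61, 0.11] [0.0, 0.0, 0.61]
2 [-0.65, -0.57, 0.11] [0.0, 0.0, 0.61]
3 [-0.69, -0.52, 0.11] [0.0, 0.0, 0.61]
4 [-0.72, -0.48, 0.11] [0.0, 0.0, 0.61]
0 [-0.75, -0.43, 0.11] [0.0, 0.0, 0.61]
1 [-0.77, -0.38, 0.11] [0.0, 0.0, 0.61]
2 [-0.8, -0.33, 0.11] [0.0, 0.0, 0.61]
3 [-0.82, -0.28, 0.11] [0.0, 0.0, 0.61]
4 [-0.83, -0.23, 0.11] [0.0, 0.0, 0.61]
0 [-0.85, -0.18, 0.11] [0.0, 0.0, 0.61]
1 [-0.85, -0.12, 0.11] [0.0, 0.0, 0.61]
2 [-0.86, -0.07, 0.11] [0.0, 0.0, 0.61]
3 [-0.86, -0.01, 0.11] [0.0, 0.0, 0.61]
4 [-0.86, 0.04, 0.11] [0.0, 0.0, 0.61]
0 [-0.86, 0.1, 0.11] [0.0, 0.0, 0.61]
1 [-0.85, 0.15, 0.11] [0.0, 0.0, 0.61]
2 [-0.84, 0.21, 0.11] [0.0, 0.0, 0.61]
3 [-0.82, 0.26, 0.11] [0.0, 0.0, 0.61]
4 [-0.81, 0.31, 0.11] [0.0, 0.0, 0.61]
```

Call:
play_rows(
  rows=[
    {"dp": [-0.57,-0.64,0.1],"turn": [0,0,0.6],"fingers": 0},
    {"dp": [-0.6,-0.6,0.1],"turn": [0,0,0.6],"fingers": 0},
    {"dp": [-0.65,-0.57,0.1],"turn": [0,0,0.6],"fingers": 0},
    {"dp": [-0.7,-0.52,0.1],"turn": [0,0,0.6],"fingers": 0},
    {"dp": [-0.72,-0.48,0.1],"turn": [0,0,0.6],"fingers": 0},
  ],
  force=40,
)

```text
clock: 0.52
eef_pos: [294.6, 414.2, 190.4]
tcp_rot: [-3.141, 0.0, 2.436]
contact_force: [0.8, 1.1, 0.1]
opening: 0.997
grasp_force: 0.0
```

Signs are right. I'll continue along the same line.

Call:
play_rows(
  rows=[
    {"dp": [-0.75,-0.43,0.1],"turn": [0,0,0.6],"fingers": 0},
    {"dp": [-0.77,-0.38,0.1],"turn": [0,0,0.6],"fingers": 0},
    {"dp": [-0.8,-0.33,0.1],"turn": [0,0,0.6],"fingers": 0},
    {"dp": [-0.82,-0.28,0.1],"turn": [0,0,0.6],"fingers": 0},
    {"dp": [-0.83,-0.23,0.1],"turn": [0,0,0.6],"fingers": 0},
  ],
)

```text
clock: 0.93
eef_pos: [353.6, 252.0, 170.6]
tcp_rot: [-3.141, 0.0, 2.122]
contact_force: [1.0, -0.3, 0.2]
opening: 0.998
grasp_force: 0.0
```

Call:
play_rows(
  rows=[
    {"dp": [-0.85,-0.18,0.1],"turn": [0,0,0.6],"fingers": 0},
    {"dp": [-0.85,-0.12,0.1],"turn": [0,0,0.6],"fingers": 0},
    {"dp": [-0.86,-0.07,0.1],"turn": [0,0,0.6],"fingers": 0},
    {"dp": [-0.86,0,0.1],"turn": [0,0,0.6],"fingers": 0},
    {"dp": [-0.86,0.04,0.1],"turn": [0,0,0.6],"fingers": 0},
  ],
)

```text
clock: 1.35
eef_pos: [413.0, 90.1, 150.7]
tcp_rot: [3.141, -0.0, 1.807]
contact_force: [-0.6, 0.5, 0.1]
opening: 1.004
grasp_force: 0.0
```

Call:
play_rows(
  rows=[
    {"dp": [-0.86,0.1,0.1],"turn": [0,0,0.6],"fingers": 0},
    {"dp": [-0.85,0.15,0.1],"turn": [0,0,0.6],"fingers": 0},
    {"dp": [-0.84,0.21,0.1],"turn": [0,0,0.6],"fingers": 0},
    {"dp": [-0.82,0.26,0.1],"turn": [0,0,0.6],"fingers": 0},
    {"dp": [-0.7,0.3,0.1],"turn": [0,0,0.6],"fingers": 0},
  ],
)

```text
clock: 1.77
eef_pos: [472.8, -68.0, 130.6]
tcp_rot: [-3.141, 0.0, 1.493]
contact_force: [0.9, -0.6, 0.0]
opening: 1.002
grasp_force: 0.0
```

```bash
python3 - <<'E'
from h import *
d=grab('wrist','w1'); st(); plan((466.8,-73.3,8),5); P=np.array(d['pose']); print(P.round(2),proj(d,(466.8,-73.3,56)))
E
```

```text
1.82 [475.2 -71.5 130.3] [3.140e+00 2.000e-03 1.488e+00] op 0.994 F [ 1.9 -2.4 -0.2] g 0.0
0 [-0.01, -0.04, 0.61] [0.0, 0.0, 0.02]
1 [-0.01, -0.04, 0.61] [0.0, 0.0, 0.02]
2 [-0.01, -0.04, 0.61] [0.0, 0.0, 0.02]
3 [-0.01, -0.04, 0.61] [0.0, 0.0, 0.02]
4 [-0.01, -0.04, 0.61] [0.0, 0.0, 0.02]
[[ 1.0000e+00 -7.0000e-02 -2.0000e-02  4.7729e+02]
 [-8.0000e-02 -9.5000e-01 -3.0000e-01  7.6800e+00]
 [-0.0000e+00  3.0000e-01 -9.6000e-01  2.9384e+02]
 [ 0.0000e+00  0.0000e+00  0.0000e+00  1.0000e+00]] [309.3 247.5]
```

View pics/w1.png

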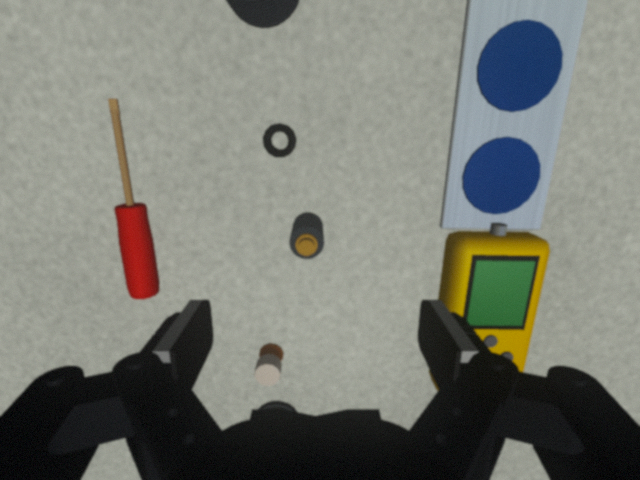

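The wrist view shows the XS connector at (306,245), and I predicted (309,247), so they agree. I'll settle, remeasure, then descend.

Call:
play_rows(
  rows=[
    {"dp": [0,-0.2,0.5],"turn": [0,0,0.1],"fingers": 0},
    {"dp": [0,0,0.5],"turn": [0,0,0],"fingers": 0},
    {"dp": [0,0,0.4],"turn": [0,0,0],"fingers": 0},
    {"dp": [0,0,0],"turn": [0,0,0],"fingers": 0},
    {"dp": [0,0,0],"turn": [0,0,0],"fingers": 0},
  ],
)

```text
clock: 2.23
eef_pos: [463.9, -65.1, 74.4]
tcp_rot: [-3.139, -0.0, 1.486]
contact_force: [-0.6, 0.5, 0.7]
opening: 1.002
grasp_force: 0.0
```

```bash
python3 - <<'E'
from h import *
d=load('w1'); print(ray(d,306,244.5,56)); st(); plan((466.5,-73.3,8),3)
d=load('w1'); print([ray(d,*c,9) for c in((501,175),(520,65.5))])
E
```

```text
[464.7 -70.9  56. ]
2.23 [463.9 -65.1  74.4] [-3.139 -0.     1.486] op 1.002 F [-0.6  0.5  0.7] g 0.0
0 [-0.07, 0.03, 0.55] [-0.01, 0.0, 0.02]
1 [-0.07, 0.03, 0.55] [-0.01, 0.0, 0.02]
2 [-0.07, 0.03, 0.55] [-0.01, 0.0, 0.02]
[array([622.6, -40.2,   9. ]), array([630.4,  39.1,   9. ])]
```

Call:
play_rows(
  rows=[
    {"dp": [-0.18,0.06,0],"turn": [0,0,0.07],"fingers": 0},
    {"dp": [0,0,0.5],"turn": [0,0,0],"fingers": 0},
    {"dp": [0,0,0.5],"turn": [0,0,0],"fingers": 0},
    {"dp": [0,0,0.5],"turn": [0,0,0],"fingers": 0},
    {"dp": [0,0,0.15],"turn": [0,0,0],"fingers": 0},
  ],
)

```text
clock: 2.65
eef_pos: [466.3, -72.9, 8.0]
tcp_rot: [-3.141, 0.0, 1.478]
contact_force: [-1.1, -0.5, -0.1]
opening: 1.004
grasp_force: 0.0
```

Call:
play_rows(
  rows=[
    {"dp": [0,0,0],"turn": [0,0,0],"fingers": 0},
    {"dp": [0,0,0],"turn": [0,0,0],"fingers": 0},
  ],
)

```text
clock: 2.82
eef_pos: [467.1, -72.9, 9.7]
tcp_rot: [3.141, 0.0, 1.478]
contact_force: [0.2, -0.4, 0.6]
opening: 0.995
grasp_force: 0.0
```

Call:
play_rows(
  rows=[
    {"dp": [0,0,0],"turn": [0,0,0],"fingers": 0.3},
    {"dp": [0,0,0],"turn": [0,0,0],"fingers": 0.45},
    {"dp": [0,0,0],"turn": [0,0,0],"fingers": 0.55},
    {"dp": [0,0,0],"turn": [0,0,0],"fingers": 0.6},
    {"dp": [0,0,0],"turn": [0,0,0],"fingers": 0.63},
  ],
  force=30,
)

```text
clock: 3.23
eef_pos: [466.7, -72.7, 9.3]
tcp_rot: [3.141, 0.0, 1.478]
contact_force: [1.0, 0.6, 0.7]
opening: 0.375
grasp_force: 0.0
```

Call:
play_rows(
  rows=[
    {"dp": [0,0,0],"turn": [0,0,0],"fingers": 0.66},
    {"dp": [0,0,0],"turn": [0,0,0],"fingers": 0.68},
    {"dp": [0,0,0],"turn": [0,0,0],"fingers": 0.7},
    {"dp": [0,0,0],"turn": [0,0,0],"fingers": 0.75},
    {"dp": [0,0,0],"turn": [0,0,0],"fingers": 0.8},
  ],
)

```text
clock: 3.65
eef_pos: [466.4, -72.7, 9.0]
tcp_rot: [-3.141, -0.0, 1.478]
contact_force: [-1.3, -0.9, 5.5]
opening: 0.284
grasp_force: 29.2
```

Call:
play_rows(
  rows=[
    {"dp": [0,0,0],"turn": [0,0,0],"fingers": 1},
    {"dp": [0,0,0],"turn": [0,0,0],"fingers": 1},
    {"dp": [0,0,0],"turn": [0,0,0],"fingers": 1},
  ],
)

```text
clock: 3.9
eef_pos: [466.4, -72.6, 9.0]
tcp_rot: [-3.141, 0.0, 1.478]
contact_force: [-1.7, -0.1, 6.5]
opening: 0.288
grasp_force: 29.3
```

```bash
python3 - <<'E'
from h import *
d=grab('wrist','w2'); st(); print(proj(d,(465.7,-72.3,56)))
E
```

```text
3.95 [466.3 -72.6   9. ] [-3.141 -0.     1.478] op 0.291 F [-1.3 -1.3  5.1] g 29.3
[317.1 336.9]
```

View pics/w2.png

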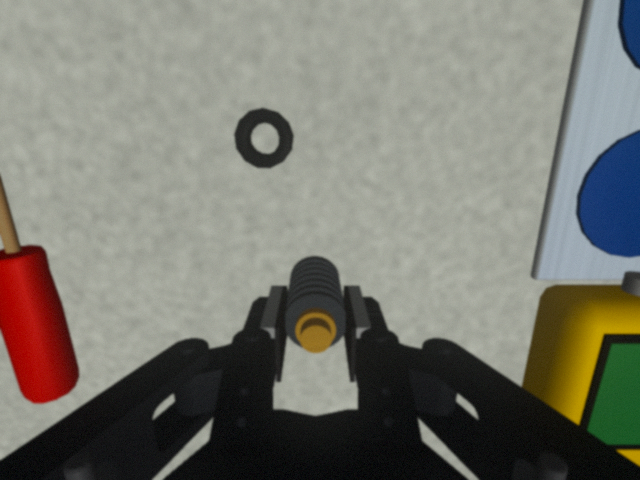

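Gripped upright: connector at (316,332), between the pads. Now lift, carry by the pad offset (158,31), and lower.

Call:
play_rows(
  rows=[
    {"dp": [0,0,-0.2],"turn": [0,0,0],"fingers": 1},
    {"dp": [0,0,-0.4],"turn": [0,0,0],"fingers": 1},
    {"dp": [0,0,-0.5],"turn": [0,0,0],"fingers": 1},
    {"dp": [0,0,-0.3],"turn": [0,0,0],"fingers": 1},
    {"dp": [0,0,-0.1],"turn": [0,0,0],"fingers": 1},
  ],
)

```text
clock: 4.37
eef_pos: [467.7, -72.8, 70.9]
tcp_rot: [3.139, 0.0, 1.478]
contact_force: [0.4, 0.3, -0.7]
opening: 0.288
grasp_force: 29.6
```

Call:
play_rows(
  rows=[
    {"dp": [0.1,0.2,0],"turn": [0,0,0],"fingers": 1},
    {"dp": [0.2,0.5,0],"turn": [0,0,0],"fingers": 1},
    {"dp": [0.2,0.7,0],"turn": [0,0,0],"fingers": 1},
    {"dp": [0.2,0.8,0],"turn": [0,0,0],"fingers": 1},
    {"dp": [0.2,0.7,0],"turn": [0,0,0],"fingers": 1},
  ],
)

```text
clock: 4.78
eef_pos: [587.1, -46.9, 68.0]
tcp_rot: [-3.141, -0.0, 1.478]
contact_force: [0.4, -0.1, -0.6]
opening: 0.288
grasp_force: 29.6
```

Call:
play_rows(
  rows=[
    {"dp": [0.15,0.5,0],"turn": [0,0,0],"fingers": 1},
    {"dp": [0.1,0.3,0],"turn": [0,0,0],"fingers": 1},
    {"dp": [0,0.15,0],"turn": [0,0,0],"fingers": 1},
    {"dp": [0,0,0],"turn": [0,0,0],"fingers": 1},
    {"dp": [0,0,0],"turn": [0,0,0],"fingers": 1},
  ],
)

```text
clock: 5.2
eef_pos: [623.1, -41.0, 67.9]
tcp_rot: [-3.14, 0.0, 1.478]
contact_force: [-0.1, 0.1, -1.1]
opening: 0.286
grasp_force: 29.6
```

```bash
python3 - <<'E'
from h import *
d=grab('wrist','w3'); st(); plan((624,-41.6,18),4)
a=load('w2'); s=ray(a,316,331.5,56); print('w2 load',s)
print('pads proj', proj(d,(624,-41.6,9)), 'top exp', proj(d,(624,-40,56+61)))
E
```

```text
5.25 [622.8 -41.1  68.1] [-3.14   0.     1.478] op 0.288 F [-0.6  0.1 -0.9] g 29.6
0 [0.0, 0.01, 0.31] [0.0, 0.0, 0.0]
1 [0.0, 0.01, 0.31] [0.0, 0.0, 0.0]
2 [0.0, 0.01, 0.31] [0.0, 0.0, 0.0]
3 [0.0, 0.01, 0.31] [0.0, 0.0, 0.0]
w2 load [465.5 -69.9  56. ]
pads proj [318.9 247.7] top exp [321.  338.2]
```

View pics/w3.png

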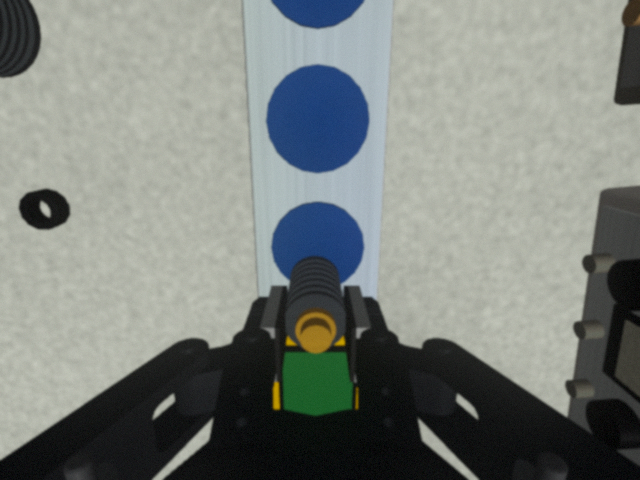

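Pad seen centred at (318,247) as predicted, with the load upright above it. Lowering.

Call:
play_rows(
  rows=[
    {"dp": [-0.02,0.02,0.2],"turn": [0,0,0],"fingers": 1},
    {"dp": [0,0,0.4],"turn": [0,0,0],"fingers": 1},
    {"dp": [0,0,0.35],"turn": [0,0,0],"fingers": 1},
    {"dp": [0,0,0.15],"turn": [0,0,0],"fingers": 1},
    {"dp": [0,0,0.1],"turn": [0,0,0],"fingers": 1},
  ],
)

```text
clock: 5.67
eef_pos: [623.4, -42.1, 19.6]
tcp_rot: [-3.14, 0.0, 1.478]
contact_force: [0.1, 0.3, -0.3]
opening: 0.286
grasp_force: 29.6
```

Call:
play_rows(
  rows=[
    {"dp": [0,0,0.02],"turn": [0,0,0],"fingers": 1},
    {"dp": [0,0,0.02],"turn": [0,0,0],"fingers": 1},
    {"dp": [0,0,0],"turn": [0,0,0],"fingers": 1},
  ],
)

```text
clock: 5.92
eef_pos: [625.1, -42.0, 19.8]
tcp_rot: [3.141, -0.0, 1.478]
contact_force: [0.9, 0.3, -1.8]
opening: 0.287
grasp_force: 29.6
```

Call:
play_rows(
  rows=[
    {"dp": [0,0,0.02],"turn": [0,0,0],"fingers": 1},
    {"dp": [0,0,0.02],"turn": [0,0,0],"fingers": 1},
    {"dp": [0,0,0],"turn": [0,0,0],"fingers": 1},
  ],
)

```text
clock: 6.17
eef_pos: [625.2, -42.0, 18.1]
tcp_rot: [3.141, 0.0, 1.478]
contact_force: [1.2, -0.4, 0.5]
opening: 0.289
grasp_force: 29.8
```

Call:
play_rows(
  rows=[
    {"dp": [0,0,0.02],"turn": [0,0,0],"fingers": 1},
    {"dp": [0,0,0],"turn": [0,0,0],"fingers": 1},
  ],
)

```text
clock: 6.33
eef_pos: [625.3, -42.0, 18.0]
tcp_rot: [3.141, -0.0, 1.478]
contact_force: [-2.8, 0.4, 8.9]
opening: 0.282
grasp_force: 30.5
```

Call:
play_rows(
  rows=[
    {"dp": [0,0,0],"turn": [0,0,0],"fingers": 0.7},
    {"dp": [0,0,0],"turn": [0,0,0],"fingers": 0.67},
    {"dp": [0,0,0],"turn": [0,0,0],"fingers": 0.6},
    {"dp": [0,0,0],"turn": [0,0,0],"fingers": 0.5},
    {"dp": [0,0,0],"turn": [0,0,0],"fingers": 0.3},
  ],
)

```text
clock: 6.75
eef_pos: [624.7, -41.9, 16.8]
tcp_rot: [-3.142, 0.0, 1.478]
contact_force: [-0.2, -0.5, -0.2]
opening: 0.625
grasp_force: 0.0
```

Call:
play_rows(
  rows=[
    {"dp": [0,0,0],"turn": [0,0,0],"fingers": 0},
    {"dp": [0,0,-0.2],"turn": [0,0,0],"fingers": 0},
    {"dp": [0,0,-0.5],"turn": [0,0,0],"fingers": 0},
    {"dp": [0,0,-1],"turn": [0,0,0],"fingers": 0},
    {"dp": [0,0,-1],"turn": [0,0,0],"fingers": 0},
  ],
)

```text
clock: 7.17
eef_pos: [623.4, -41.8, 125.2]
tcp_rot: [-3.138, 0.0, 1.478]
contact_force: [0.4, -0.2, 0.2]
opening: 0.998
grasp_force: 0.0
```

```bash
python3 - <<'E'
from h import *
st(); plan((429.5,314,125),14,ease=True)
E
```

```text
7.17 [623.4 -41.8 125.2] [-3.138  0.     1.478] op 0.998 F [ 0.4 -0.2  0.2] g 0.0
0 [0.19, -0.13, 0.0] [0.0, 0.0, 0.0]
1 [0.38, -0.26, 0.0] [0.0, 0.0, 0.0]
2 [0.57, -0.39, 0.0] [0.0, 0.0, 0.0]
3 [0.76, -0.51, 0.0] [0.0, 0.0, 0.0]
4 [0.76, -0.51, 0.0] [0.0, 0.0, 0.0]
0 [0.76, -0.51, 0.0] [0.0, 0.0, 0.0]
1 [0.76, -0.51, 0.0] [0.0, 0.0, 0.0]
2 [0.76, -0.51, 0.0] [0.0, 0.0, 0.0]
3 [0.76, -0.51, 0.0] [0.0, 0.0, 0.0]
4 [0.76, -0.51, 0.0] [0.0, 0.0, 0.0]
0 [0.76, -0.51, 0.0] [0.0, 0.0, 0.0]
1 [0.57, -0.38, 0.0] [0.0, 0.0, 0.0]
2 [0.38, -0.26, 0.0] [0.0, 0.0, 0.0]
3 [0.19, -0.13, 0.0] [0.0, 0.0, 0.0]
```

Call:
play_rows(
  rows=[
    {"dp": [0.19,-0.13,0],"turn": [0,0,0],"fingers": 0},
    {"dp": [0.38,-0.26,0],"turn": [0,0,0],"fingers": 0},
    {"dp": [0.57,-0.39,0],"turn": [0,0,0],"fingers": 0},
    {"dp": [0.76,-0.51,0],"turn": [0,0,0],"fingers": 0},
    {"dp": [0.76,-0.51,0],"turn": [0,0,0],"fingers": 0},
  ],
)

```text
clock: 7.58
eef_pos: [562.4, 71.3, 125.4]
tcp_rot: [3.141, -0.0, 1.477]
contact_force: [0.7, 1.2, -0.4]
opening: 0.997
grasp_force: 0.0
```

Call:
play_rows(
  rows=[
    {"dp": [0.76,-0.51,0],"turn": [0,0,0],"fingers": 0},
    {"dp": [0.76,-0.51,0],"turn": [0,0,0],"fingers": 0},
    {"dp": [0.76,-0.51,0],"turn": [0,0,0],"fingers": 0},
    {"dp": [0.76,-0.51,0],"turn": [0,0,0],"fingers": 0},
    {"dp": [0.76,-0.51,0],"turn": [0,0,0],"fingers": 0},
  ],
)

```text
clock: 8.0
eef_pos: [474.5, 232.9, 125.5]
tcp_rot: [3.141, -0.001, 1.478]
contact_force: [1.2, 0.1, -0.4]
opening: 0.998
grasp_force: 0.0
```

Call:
play_rows(
  rows=[
    {"dp": [0.76,-0.51,0],"turn": [0,0,0],"fingers": 0},
    {"dp": [0.57,-0.38,0],"turn": [0,0,0],"fingers": 0},
    {"dp": [0.38,-0.26,0],"turn": [0,0,0],"fingers": 0},
    {"dp": [0.19,-0.13,0],"turn": [0,0,0],"fingers": 0},
    {"dp": [0,0,0],"turn": [0,0,0],"fingers": 0},
  ],
)

```text
clock: 8.42
eef_pos: [430.8, 313.2, 125.2]
tcp_rot: [3.141, -0.001, 1.481]
contact_force: [0.6, -0.3, -0.0]
opening: 1.003
grasp_force: 0.0
```

Call:
play_rows(
  rows=[
    {"dp": [0,0,0],"turn": [0,0,0],"fingers": 0},
    {"dp": [0,0,0],"turn": [0,0,0],"fingers": 0},
  ],
)

```text
clock: 8.58
eef_pos: [431.9, 311.0, 125.0]
tcp_rot: [3.141, 0.0, 1.478]
contact_force: [-0.6, 0.2, -0.0]
opening: 0.997
grasp_force: 0.0
```

```bash
python3 - <<'E'
from h import *
d=grab('wrist','w4'); t=grab('top','t4'); st(); e=proj(d,(429.8,313.8,66)); print(e)
def blob(d,c,w=25):
    u,v=[int(round(x)) for x in c]; h=cv2.cvtColor(d['pixels'],cv2.COLOR_RGB2HSV)[v-w:v+w,u-w:u+w]
    m=cv2.inRange(h,(10,110,60),(28,255,255)); M=cv2.moments(m,True); return (M['m10']/M['m00']+u-w, M['m01']/M['m00']+v-w, M['m00'])
b=blob(d,e,45); print('wrist',b,ray(d,b[0],b[1],66)); 
b=blob(t,proj(t,(625,-42.2,65)),10); print('XS on pad, top cam',b,ray(t,b[0],b[1],65))
plan((429.5,314,16),5)
E
```

```text
8.68 [432.  310.8 124.9] [3.142 0.    1.477] op 0.999 F [-0.4  0.3 -0.4] g 0.0
[313.7 243.1]
wrist (310.1616379310345, 235.53663793103448, 464.0) [428.  319.2  66. ]
XS on pad, top cam (333.5, 192.64, 50.0) [624.1 -42.8  65. ]
0 [0.01, -0.01, 0.54] [0.0, 0.0, 0.0]
1 [0.01, -0.01, 0.54] [0.0, 0.0, 0.0]
2 [0.01, -0.01, 0.54] [0.0, 0.0, 0.0]
3 [0.01, -0.01, 0.54] [0.0, 0.0, 0.0]
4 [0.01, -0.01, 0.54] [0.0, 0.0, 0.0]
```

XS stands on its pad within 1 mm. I'll check the S connector in a crop.

```bash
python3 - <<'E'
from h import *
d=load('w4'); t=load('top0')
a=cv2.resize(d['pixels'][205:265,280:340],(480,480),interpolation=cv2.INTER_CUBIC)
b=cv2.resize(t['pixels'][277:317,130:170],(320,320),interpolation=cv2.INTER_CUBIC)
b=np.vstack([b,np.zeros((160,320,3),np.uint8)])
cv2.imwrite('pics/c4.png',np.hstack([a,b])[:,:,::-1])
E
```

```text
(no output)
```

View pics/c4.png

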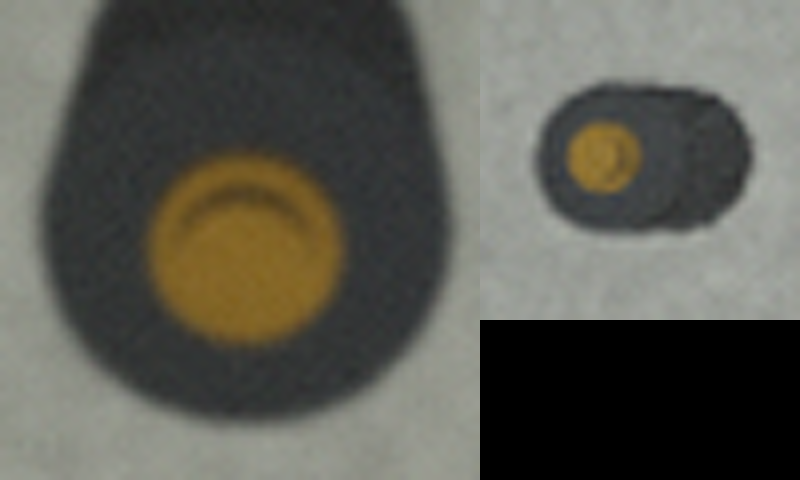

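```bash
python3 - <<'E'
from h import *
d=load('w4'); t=load('top0')
print('wrist rim -18',ray(d,310.5,257.0,54),'top rim +18',ray(t,136.8,296.3,54),'bottom -18', ray(t,130+(751-480)/8-.4,296.3,3))
for z in(56,60,66): print(z,ray(d,310.3,235.6,z),ray(t,145.2,296.3,z))
E
```

```text
wrist rim -18 [426.2 299.8  54. ] top rim +18 [430.  333.1  54. ] bottom -18 [429.9 297.4   3. ]
56 [427.6 316.2  56. ] [429.7 316.6  56. ]
60 [427.8 317.4  60. ] [429.7 315.4  60. ]
66 [428.1 319.2  66. ] [429.6 313.4  66. ]
```

Call:
play_rows(
  rows=[
    {"dp": [0.11,-0.07,0.3],"turn": [0,0,0],"fingers": 0},
    {"dp": [0,0,0.7],"turn": [0,0,0],"fingers": 0},
    {"dp": [0,0,0.8],"turn": [0,0,0],"fingers": 0},
    {"dp": [0,0,0.6],"turn": [0,0,0],"fingers": 0},
    {"dp": [0,0,0.3],"turn": [0,0,0],"fingers": 0},
  ],
)

```text
clock: 9.1
eef_pos: [427.4, 314.9, 13.4]
tcp_rot: [-3.138, 0.003, 1.478]
contact_force: [-0.3, -0.5, -0.4]
opening: 1.001
grasp_force: 0.0
```

Call:
play_rows(
  rows=[
    {"dp": [0,0,0],"turn": [0,0,0],"fingers": 0},
    {"dp": [0,0,0],"turn": [0,0,0],"fingers": 0},
    {"dp": [0,0,0],"turn": [0,0,0],"fingers": 0},
  ],
)

```text
clock: 9.35
eef_pos: [429.9, 316.9, 17.8]
tcp_rot: [3.14, -0.001, 1.478]
contact_force: [-0.9, 0.2, 0.1]
opening: 1.004
grasp_force: 0.0
```

Call:
play_rows(
  rows=[
    {"dp": [-0.03,0,0.04],"turn": [0,0,0],"fingers": 0.3},
    {"dp": [0,0,0],"turn": [0,0,0],"fingers": 0.42},
    {"dp": [0,0,0],"turn": [0,0,0],"fingers": 0.48},
    {"dp": [0,0,0],"turn": [0,0,0],"fingers": 0.51},
    {"dp": [0,0,0],"turn": [0,0,0],"fingers": 0.54},
  ],
  force=35,
)

```text
clock: 9.77
eef_pos: [429.1, 315.4, 15.7]
tcp_rot: [3.141, -0.0, 1.478]
contact_force: [-0.3, 0.1, -1.1]
opening: 0.463
grasp_force: 0.0
```

Call:
play_rows(
  rows=[
    {"dp": [0,0,0],"turn": [0,0,0],"fingers": 0.56},
    {"dp": [0,0,0],"turn": [0,0,0],"fingers": 0.58},
    {"dp": [0,0,0],"turn": [0,0,0],"fingers": 0.6},
    {"dp": [0,0,0],"turn": [0,0,0],"fingers": 0.65},
    {"dp": [0,0,0],"turn": [0,0,0],"fingers": 0.7},
  ],
)

```text
clock: 10.18
eef_pos: [429.1, 315.3, 15.6]
tcp_rot: [3.141, -0.0, 1.478]
contact_force: [-0.8, -0.8, 4.6]
opening: 0.405
grasp_force: 34.3
```

Call:
play_rows(
  rows=[
    {"dp": [0,0,0],"turn": [0,0,0],"fingers": 1},
    {"dp": [0,0,0],"turn": [0,0,0],"fingers": 1},
    {"dp": [0,0,0],"turn": [0,0,0],"fingers": 1},
  ],
)

```text
clock: 10.43
eef_pos: [429.1, 315.3, 15.6]
tcp_rot: [3.141, -0.0, 1.478]
contact_force: [-0.9, -0.4, 4.8]
opening: 0.41
grasp_force: 34.3
```

Call:
play_rows(
  rows=[
    {"dp": [0,0,-0.2],"turn": [0,0,0],"fingers": 1},
    {"dp": [0,0,-0.4],"turn": [0,0,0],"fingers": 1},
    {"dp": [0,0,-0.5],"turn": [0,0,0],"fingers": 1},
    {"dp": [0,0,-0.4],"turn": [0,0,0],"fingers": 1},
    {"dp": [0,0,-0.2],"turn": [0,0,0],"fingers": 1},
  ],
)

```text
clock: 10.85
eef_pos: [429.7, 315.8, 85.4]
tcp_rot: [3.14, -0.002, 1.478]
contact_force: [0.5, 0.6, -0.8]
opening: 0.406
grasp_force: 35.1
```

```bash
python3 - <<'E'
from h import *
st(); plan((632.3,37.3,83),19,ease=True)
E
```

```text
10.85 [429.7 315.8  85.4] [ 3.140e+00 -2.000e-03  1.478e+00] op 0.406 F [ 0.5  0.6 -0.8] g 35.1
0 [-0.1, 0.09, 0.0] [0.0, 0.0, 0.0]
1 [-0.2, 0.18, 0.0] [0.0, 0.0, 0.0]
2 [-0.3, 0.27, 0.0] [0.0, 0.0, 0.0]
3 [-0.4, 0.36, 0.0] [0.0, 0.0, 0.0]
4 [-0.4, 0.36, 0.0] [0.0, 0.0, 0.0]
0 [-0.4, 0.36, 0.0] [0.0, 0.0, 0.0]
1 [-0.4, 0.36, 0.0] [0.0, 0.0, 0.0]
2 [-0.4, 0.36, 0.0] [0.0, 0.0, 0.0]
3 [-0.4, 0.36, 0.0] [0.0, 0.0, 0.0]
4 [-0.4, 0.36, 0.0] [0.0, 0.0, 0.0]
0 [-0.4, 0.36, 0.0] [0.0, 0.0, 0.0]
1 [-0.4, 0.36, 0.0] [0.0, 0.0, 0.0]
2 [-0.4, 0.36, 0.0] [0.0, 0.0, 0.0]
3 [-0.4, 0.36, 0.0] [0.0, 0.0, 0.0]
4 [-0.4, 0.36, 0.0] [0.0, 0.0, 0.0]
0 [-0.4, 0.36, 0.0] [0.0, 0.0, 0.0]
1 [-0.3, 0.27, 0.0] [0.0, 0.0, 0.0]
2 [-0.2, 0.18, 0.0] [0.0, 0.0, 0.0]
3 [-0.1, 0.09, 0.0] [0.0, 0.0, 0.0]
```

Call:
play_rows(
  rows=[
    {"dp": [-0.1,0.09,0],"turn": [0,0,0],"fingers": 1},
    {"dp": [-0.2,0.18,0],"turn": [0,0,0],"fingers": 1},
    {"dp": [-0.3,0.27,0],"turn": [0,0,0],"fingers": 1},
    {"dp": [-0.4,0.36,0],"turn": [0,0,0],"fingers": 1},
    {"dp": [-0.4,0.36,0],"turn": [0,0,0],"fingers": 1},
  ],
)

```text
clock: 11.27
eef_pos: [473.8, 253.2, 82.0]
tcp_rot: [-3.14, 0.001, 1.479]
contact_force: [0.8, 0.8, -0.6]
opening: 0.404
grasp_force: 35.1
```

Call:
play_rows(
  rows=[
    {"dp": [-0.4,0.36,0],"turn": [0,0,0],"fingers": 1},
    {"dp": [-0.4,0.36,0],"turn": [0,0,0],"fingers": 1},
    {"dp": [-0.4,0.36,0],"turn": [0,0,0],"fingers": 1},
    {"dp": [-0.4,0.36,0],"turn": [0,0,0],"fingers": 1},
    {"dp": [-0.4,0.36,0],"turn": [0,0,0],"fingers": 1},
  ],
)

```text
clock: 11.68
eef_pos: [538.2, 166.4, 81.8]
tcp_rot: [-3.14, 0.001, 1.478]
contact_force: [-0.0, -0.8, -0.0]
opening: 0.405
grasp_force: 35.1
```

Call:
play_rows(
  rows=[
    {"dp": [-0.4,0.36,0],"turn": [0,0,0],"fingers": 1},
    {"dp": [-0.4,0.36,0],"turn": [0,0,0],"fingers": 1},
    {"dp": [-0.4,0.36,0],"turn": [0,0,0],"fingers": 1},
    {"dp": [-0.4,0.36,0],"turn": [0,0,0],"fingers": 1},
    {"dp": [-0.4,0.36,0],"turn": [0,0,0],"fingers": 1},
  ],
)

```text
clock: 12.1
eef_pos: [602.2, 80.1, 81.6]
tcp_rot: [-3.139, 0.001, 1.478]
contact_force: [0.3, 0.6, -0.8]
opening: 0.402
grasp_force: 35.1
```

Call:
play_rows(
  rows=[
    {"dp": [-0.4,0.36,0],"turn": [0,0,0],"fingers": 1},
    {"dp": [-0.3,0.27,0],"turn": [0,0,0],"fingers": 1},
    {"dp": [-0.2,0.18,0],"turn": [0,0,0],"fingers": 1},
    {"dp": [-0.1,0.09,0],"turn": [0,0,0],"fingers": 1},
    {"dp": [0,0,0],"turn": [0,0,0],"fingers": 1},
  ],
)

```text
clock: 12.52
eef_pos: [634.8, 38.2, 82.7]
tcp_rot: [-3.141, 0.0, 1.477]
contact_force: [-0.5, 0.1, -0.7]
opening: 0.407
grasp_force: 35.1
```

Call:
play_rows(
  rows=[
    {"dp": [0,0,0],"turn": [0,0,0],"fingers": 1},
    {"dp": [0,0,0],"turn": [0,0,0],"fingers": 1},
    {"dp": [0,0,0],"turn": [0,0,0],"fingers": 1},
  ],
)

```text
clock: 12.77
eef_pos: [634.2, 39.9, 83.3]
tcp_rot: [-3.141, -0.0, 1.479]
contact_force: [-0.6, 0.6, -0.4]
opening: 0.404
grasp_force: 35.1
```

```bash
python3 - <<'E'
from h import *
st(); plan((632.3,37.3,25),1)
E
```

```text
12.77 [634.2  39.9  83.3] [-3.141 -0.     1.479] op 0.404 F [-0.6  0.6 -0.4] g 35.1
0 [-0.07, -0.04, 1.46] [0.0, 0.0, 0.0]
```

Lower to just above, then ease down.

Call:
play_rows(
  rows=[
    {"dp": [-0.07,-0.04,0.2],"turn": [0,0,0],"fingers": 1},
    {"dp": [0,0,0.4],"turn": [0,0,0],"fingers": 1},
    {"dp": [0,0,0.45],"turn": [0,0,0],"fingers": 1},
    {"dp": [0,0,0.25],"turn": [0,0,0],"fingers": 1},
    {"dp": [0,0,0.1],"turn": [0,0,0],"fingers": 1},
  ],
)

```text
clock: 13.18
eef_pos: [631.2, 36.6, 25.2]
tcp_rot: [-3.138, 0.0, 1.479]
contact_force: [-0.1, -0.2, -1.4]
opening: 0.402
grasp_force: 35.1
```

Call:
play_rows(
  rows=[
    {"dp": [0,0,0],"turn": [0,0,0],"fingers": 1},
    {"dp": [0,0,0],"turn": [0,0,0],"fingers": 1},
    {"dp": [0,0,0],"turn": [0,0,0],"fingers": 1},
  ],
)

```text
clock: 13.43
eef_pos: [633.5, 36.5, 28.1]
tcp_rot: [3.14, -0.0, 1.478]
contact_force: [-0.1, -0.5, -0.6]
opening: 0.408
grasp_force: 35.1
```

Call:
play_rows(
  rows=[
    {"dp": [0.02,-0.02,0.03],"turn": [0,0,0],"fingers": 1},
    {"dp": [0,0,0.03],"turn": [0,0,0],"fingers": 1},
    {"dp": [0,0,0.01],"turn": [0,0,0],"fingers": 1},
    {"dp": [0,0,0],"turn": [0,0,0],"fingers": 1},
    {"dp": [0,0,0],"turn": [0,0,0],"fingers": 1},
  ],
)

```text
clock: 13.85
eef_pos: [632.3, 37.3, 24.7]
tcp_rot: [3.141, -0.0, 1.478]
contact_force: [-0.1, 0.2, 1.2]
opening: 0.404
grasp_force: 35.4
```

Call:
play_rows(
  rows=[
    {"dp": [0,0,0.02],"turn": [0,0,0],"fingers": 1},
    {"dp": [0,0,0],"turn": [0,0,0],"fingers": 1},
  ],
)

```text
clock: 14.02
eef_pos: [632.4, 37.4, 24.7]
tcp_rot: [3.141, -0.0, 1.478]
contact_force: [-2.8, -0.0, 8.6]
opening: 0.402
grasp_force: 36.2
```

Call:
play_rows(
  rows=[
    {"dp": [0,0,0],"turn": [0,0,0],"fingers": 0.58},
    {"dp": [0,0,0],"turn": [0,0,0],"fingers": 0.55},
    {"dp": [0,0,0],"turn": [0,0,0],"fingers": 0.5},
    {"dp": [0,0,0],"turn": [0,0,0],"fingers": 0.4},
    {"dp": [0,0,0],"turn": [0,0,0],"fingers": 0.2},
  ],
)

```text
clock: 14.43
eef_pos: [632.0, 37.3, 23.5]
tcp_rot: [-3.141, 0.0, 1.478]
contact_force: [-0.0, 0.3, 0.2]
opening: 0.724
grasp_force: 0.0
```

Call:
play_rows(
  rows=[
    {"dp": [0,0,0],"turn": [0,0,0],"fingers": 0},
    {"dp": [0,0,-0.2],"turn": [0,0,0],"fingers": 0},
    {"dp": [0,0,-0.5],"turn": [0,0,0],"fingers": 0},
    {"dp": [0,0,-1],"turn": [0,0,0],"fingers": 0},
    {"dp": [0,0,-1],"turn": [0,0,0],"fingers": 0},
  ],
)

```text
clock: 14.85
eef_pos: [630.8, 37.2, 132.0]
tcp_rot: [-3.138, 0.0, 1.478]
contact_force: [1.1, -0.2, -0.2]
opening: 0.996
grasp_force: 0.0
```

```bash
python3 - <<'E'
from h import *
st(); plan((417.7,-276.2,135),14,ease=True)
E
```

```text
14.85 [630.8  37.2 132. ] [-3.138  0.     1.478] op 0.996 F [ 1.1 -0.2 -0.2] g 0.0
0 [-0.19, -0.1, 0.0] [0.0, 0.0, 0.0]
1 [-0.38, -0.21, 0.0] [0.0, 0.0, 0.0]
2 [-0.57, -0.31, 0.0] [0.0, 0.0, 0.0]
3 [-0.75, -0.42, -0.01] [0.0, 0.0, 0.0]
4 [-0.75, -0.42, -0.01] [0.0, 0.0, 0.0]
0 [-0.75, -0.42, -0.01] [0.0, 0.0, 0.0]
1 [-0.75, -0.42, -0.01] [0.0, 0.0, 0.0]
2 [-0.75, -0.42, -0.01] [0.0, 0.0, 0.0]
3 [-0.75, -0.42, -0.01] [0.0, 0.0, 0.0]
4 [-0.75, -0.42, -0.01] [0.0, 0.0, 0.0]
0 [-0.75, -0.42, -0.01] [0.0, 0.0, 0.0]
1 [-0.57, -0.31, 0.0] [0.0, 0.0, 0.0]
2 [-0.38, -0.21, 0.0] [0.0, 0.0, 0.0]
3 [-0.19, -0.1, 0.0] [0.0, 0.0, 0.0]
```

Call:
play_rows(
  rows=[
    {"dp": [-0.19,-0.1,0],"turn": [0,0,0],"fingers": 0},
    {"dp": [-0.38,-0.21,0],"turn": [0,0,0],"fingers": 0},
    {"dp": [-0.57,-0.31,0],"turn": [0,0,0],"fingers": 0},
    {"dp": [-0.75,-0.42,0],"turn": [0,0,0],"fingers": 0},
    {"dp": [-0.75,-0.42,0],"turn": [0,0,0],"fingers": 0},
  ],
)

```text
clock: 15.27
eef_pos: [561.9, -63.5, 130.6]
tcp_rot: [-3.14, 0.0, 1.479]
contact_force: [-0.3, -0.9, -0.4]
opening: 0.997
grasp_force: 0.0
```

Call:
play_rows(
  rows=[
    {"dp": [-0.75,-0.42,0],"turn": [0,0,0],"fingers": 0},
    {"dp": [-0.75,-0.42,0],"turn": [0,0,0],"fingers": 0},
    {"dp": [-0.75,-0.42,0],"turn": [0,0,0],"fingers": 0},
    {"dp": [-0.75,-0.42,0],"turn": [0,0,0],"fingers": 0},
    {"dp": [-0.75,-0.42,0],"turn": [0,0,0],"fingers": 0},
  ],
)

```text
clock: 15.68
eef_pos: [463.8, -205.2, 130.7]
tcp_rot: [-3.139, -0.0, 1.478]
contact_force: [0.7, -0.8, 0.2]
opening: 0.999
grasp_force: 0.0
```

Call:
play_rows(
  rows=[
    {"dp": [-0.75,-0.42,0],"turn": [0,0,0],"fingers": 0},
    {"dp": [-0.57,-0.31,0],"turn": [0,0,0],"fingers": 0},
    {"dp": [-0.38,-0.21,0],"turn": [0,0,0],"fingers": 0},
    {"dp": [-0.19,-0.1,0],"turn": [0,0,0],"fingers": 0},
    {"dp": [0,0,0],"turn": [0,0,0],"fingers": 0},
  ],
)

```text
clock: 16.1
eef_pos: [416.4, -276.3, 131.0]
tcp_rot: [-3.14, -0.001, 1.476]
contact_force: [-0.0, 0.6, 0.3]
opening: 1.001
grasp_force: 0.0
```

Call:
play_rows(
  rows=[
    {"dp": [0,0,0],"turn": [0,0,0],"fingers": 0},
    {"dp": [0,0,0],"turn": [0,0,0],"fingers": 0},
    {"dp": [0,0,0],"turn": [0,0,0],"fingers": 0},
  ],
)

```text
clock: 16.35
eef_pos: [418.7, -274.6, 131.5]
tcp_rot: [-3.141, -0.0, 1.48]
contact_force: [-0.5, 0.1, 0.0]
opening: 0.998
grasp_force: 0.0
```

```bash
cat >> h.py <<'E'
def blob(d,c,w=25):
    u,v=[int(round(x)) for x in c]; h=cv2.cvtColor(d['pixels'],cv2.COLOR_RGB2HSV)[v-w:v+w,u-w:u+w]
    m=cv2.inRange(h,(10,110,60),(28,255,255)); M=cv2.moments(m,True); return (M['m10']/M['m00']+u-w, M['m01']/M['m00']+v-w, M['m00'])
E
python3 - <<'E'
from h import *
d=grab('wrist','w5'); t=grab('top','t5'); st(); e=proj(d,(417.7,-276.2,70)); print(e)
b=blob(d,e,40); print('wrist',b,ray(d,b[0],b[1],70))
for n,p,z in(('xs',(624.5,-42.5),59),('s',(632.3,37.3),69)):
    b=blob(t,proj(t,(*p,z)),10); print(n,b,ray(t,b[0],b[1],z))
plan((417.7,-276.2,21),1)
E
```

```text
16.45 [ 418.8 -274.7  131.6] [-3.142 -0.     1.48 ] op 1.0 F [ 0.6  0.1 -0.3] g 0.0
[316.  248.1]
wrist (312.4512711864407, 247.03389830508473, 472.0) [ 415.4 -275.2   70. ]
xs (333.52941176470586, 192.5686274509804, 51.0) [625.5 -43.1  59. ]
s (291.6041666666667, 188.16666666666666, 48.0) [632.8  38.1  69. ]
0 [-0.04, -0.02, 2.77] [0.0, 0.0, 0.01]
```

Call:
play_rows(
  rows=[
    {"dp": [-0.05,-0.03,0.3],"turn": [0,0,0],"fingers": 0},
    {"dp": [0,0,0.7],"turn": [0,0,0],"fingers": 0},
    {"dp": [0,0,0.8],"turn": [0,0,0],"fingers": 0},
    {"dp": [0,0,0.6],"turn": [0,0,0],"fingers": 0},
    {"dp": [0,0,0.35],"turn": [0,0,0],"fingers": 0},
  ],
)

```text
clock: 16.87
eef_pos: [416.1, -276.0, 19.3]
tcp_rot: [-3.139, -0.001, 1.479]
contact_force: [-0.5, 0.2, -0.3]
opening: 1.0
grasp_force: 0.0
```

Call:
play_rows(
  rows=[
    {"dp": [0,0,0],"turn": [0,0,0],"fingers": 0},
    {"dp": [0,0,0],"turn": [0,0,0],"fingers": 0},
    {"dp": [0,0,0],"turn": [0,0,0],"fingers": 0},
    {"dp": [0,0,0],"turn": [0,0,0],"fingers": 0},
  ],
)

```text
clock: 17.2
eef_pos: [418.0, -277.8, 22.9]
tcp_rot: [3.14, 0.001, 1.479]
contact_force: [0.0, 0.4, -0.1]
opening: 1.001
grasp_force: 0.0
```

Call:
play_rows(
  rows=[
    {"dp": [0,0,0],"turn": [0,0,0],"fingers": 0.2},
    {"dp": [0,0,0],"turn": [0,0,0],"fingers": 0.3},
    {"dp": [0,0,0],"turn": [0,0,0],"fingers": 0.36},
    {"dp": [0,0,0],"turn": [0,0,0],"fingers": 0.4},
    {"dp": [0,0,0],"turn": [0,0,0],"fingers": 0.42},
  ],
  force=45,
)

```text
clock: 17.62
eef_pos: [417.0, -277.4, 21.9]
tcp_rot: [3.141, 0.0, 1.478]
contact_force: [0.4, -0.0, 0.1]
opening: 0.578
grasp_force: 0.0
```

Call:
play_rows(
  rows=[
    {"dp": [0,0,0],"turn": [0,0,0],"fingers": 0.44},
    {"dp": [0,0,0],"turn": [0,0,0],"fingers": 0.46},
    {"dp": [0,0,0],"turn": [0,0,0],"fingers": 0.48},
    {"dp": [0,0,0],"turn": [0,0,0],"fingers": 0.52},
    {"dp": [0,0,0],"turn": [0,0,0],"fingers": 0.6},
  ],
)

```text
clock: 18.03
eef_pos: [416.7, -277.3, 22.0]
tcp_rot: [-3.141, -0.0, 1.478]
contact_force: [-0.8, 1.3, 6.5]
opening: 0.522
grasp_force: 44.9
```

Call:
play_rows(
  rows=[
    {"dp": [0,0,0],"turn": [0,0,0],"fingers": 1},
    {"dp": [0,0,0],"turn": [0,0,0],"fingers": 1},
    {"dp": [0,0,0],"turn": [0,0,0],"fingers": 1},
  ],
)

```text
clock: 18.28
eef_pos: [416.7, -277.3, 22.0]
tcp_rot: [-3.141, -0.0, 1.478]
contact_force: [-1.7, 0.3, 6.5]
opening: 0.519
grasp_force: 44.9
```

Call:
play_rows(
  rows=[
    {"dp": [0,0,-0.2],"turn": [0,0,0],"fingers": 1},
    {"dp": [0,0,-0.5],"turn": [0,0,0],"fingers": 1},
    {"dp": [0,0,-0.8],"turn": [0,0,0],"fingers": 1},
    {"dp": [0,0,-0.7],"turn": [0,0,0],"fingers": 1},
    {"dp": [0,0,-0.3],"turn": [0,0,0],"fingers": 1},
  ],
)

```text
clock: 18.7
eef_pos: [418.2, -278.2, 125.2]
tcp_rot: [3.138, 0.002, 1.478]
contact_force: [0.8, -1.1, -3.3]
opening: 0.522
grasp_force: 46.9
```

```bash
python3 - <<'E'
from h import *
st(); plan((639.7,116.3,122),24,ease=True)
E
```

```text
18.7 [ 418.2 -278.2  125.2] [3.138e+00 2.000e-03 1.478e+00] op 0.522 F [ 0.8 -1.1 -3.3] g 46.9
0 [0.12, 0.05, 0.0] [0.0, 0.0, 0.0]
1 [0.25, 0.11, 0.0] [0.0, 0.0, 0.0]
2 [0.37, 0.16, 0.0] [0.0, 0.0, 0.0]
3 [0.49, 0.22, 0.0] [0.0, 0.0, 0.0]
4 [0.49, 0.22, 0.0] [0.0, 0.0, 0.0]
0 [0.49, 0.22, 0.0] [0.0, 0.0, 0.0]
1 [0.49, 0.22, 0.0] [0.0, 0.0, 0.0]
2 [0.49, 0.22, 0.0] [0.0, 0.0, 0.0]
3 [0.49, 0.22, 0.0] [0.0, 0.0, 0.0]
4 [0.49, 0.22, 0.0] [0.0, 0.0, 0.0]
0 [0.49, 0.22, 0.0] [0.0, 0.0, 0.0]
1 [0.49, 0.22, 0.0] [0.0, 0.0, 0.0]
2 [0.49, 0.22, 0.0] [0.0, 0.0, 0.0]
3 [0.49, 0.22, 0.0] [0.0, 0.0, 0.0]
4 [0.49, 0.22, 0.0] [0.0, 0.0, 0.0]
0 [0.49, 0.22, 0.0] [0.0, 0.0, 0.0]
1 [0.49, 0.22, 0.0] [0.0, 0.0, 0.0]
2 [0.49, 0.22, 0.0] [0.0, 0.0, 0.0]
3 [0.49, 0.22, 0.0] [0.0, 0.0, 0.0]
4 [0.49, 0.22, 0.0] [0.0, 0.0, 0.0]
0 [0.49, 0.22, 0.0] [0.0, 0.0, 0.0]
1 [0.37, 0.16, 0.0] [0.0, 0.0, 0.0]
2 [0.25, 0.11, 0.0] [0.0, 0.0, 0.0]
3 [0.12, 0.05, 0.0] [0.0, 0.0, 0.0]
```

Call:
play_rows(
  rows=[
    {"dp": [0.12,0.05,0],"turn": [0,0,0],"fingers": 1},
    {"dp": [0.25,0.11,0],"turn": [0,0,0],"fingers": 1},
    {"dp": [0.37,0.16,0],"turn": [0,0,0],"fingers": 1},
    {"dp": [0.49,0.22,0],"turn": [0,0,0],"fingers": 1},
    {"dp": [0.49,0.22,0],"turn": [0,0,0],"fingers": 1},
  ],
)

```text
clock: 19.12
eef_pos: [452.9, -209.8, 120.0]
tcp_rot: [-3.139, -0.001, 1.477]
contact_force: [0.2, -0.4, -3.0]
opening: 0.52
grasp_force: 46.9
```

Call:
play_rows(
  rows=[
    {"dp": [0.49,0.22,0],"turn": [0,0,0],"fingers": 1},
    {"dp": [0.49,0.22,0],"turn": [0,0,0],"fingers": 1},
    {"dp": [0.49,0.22,0],"turn": [0,0,0],"fingers": 1},
    {"dp": [0.49,0.22,0],"turn": [0,0,0],"fingers": 1},
    {"dp": [0.49,0.22,0],"turn": [0,0,0],"fingers": 1},
  ],
)

```text
clock: 19.53
eef_pos: [505.6, -115.8, 119.7]
tcp_rot: [-3.138, -0.001, 1.479]
contact_force: [-0.3, -0.9, -2.6]
opening: 0.521
grasp_force: 46.9
```

Call:
play_rows(
  rows=[
    {"dp": [0.49,0.22,0],"turn": [0,0,0],"fingers": 1},
    {"dp": [0.49,0.22,0],"turn": [0,0,0],"fingers": 1},
    {"dp": [0.49,0.22,0],"turn": [0,0,0],"fingers": 1},
    {"dp": [0.49,0.22,0],"turn": [0,0,0],"fingers": 1},
    {"dp": [0.49,0.22,0],"turn": [0,0,0],"fingers": 1},
  ],
)

```text
clock: 19.95
eef_pos: [558.3, -22.5, 119.6]
tcp_rot: [-3.138, -0.0, 1.479]
contact_force: [0.5, 0.3, -2.6]
opening: 0.518
grasp_force: 46.9
```

Call:
play_rows(
  rows=[
    {"dp": [0.49,0.22,0],"turn": [0,0,0],"fingers": 1},
    {"dp": [0.49,0.22,0],"turn": [0,0,0],"fingers": 1},
    {"dp": [0.49,0.22,0],"turn": [0,0,0],"fingers": 1},
    {"dp": [0.49,0.22,0],"turn": [0,0,0],"fingers": 1},
    {"dp": [0.49,0.22,0],"turn": [0,0,0],"fingers": 1},
  ],
)

```text
clock: 20.37
eef_pos: [610.9, 70.9, 119.3]
tcp_rot: [-3.138, 0.001, 1.479]
contact_force: [-0.1, 1.1, -2.8]
opening: 0.523
grasp_force: 46.9
```

Call:
play_rows(
  rows=[
    {"dp": [0.49,0.22,0],"turn": [0,0,0],"fingers": 1},
    {"dp": [0.37,0.16,0],"turn": [0,0,0],"fingers": 1},
    {"dp": [0.25,0.11,0],"turn": [0,0,0],"fingers": 1},
    {"dp": [0.12,0.05,0],"turn": [0,0,0],"fingers": 1},
    {"dp": [0,0,0],"turn": [0,0,0],"fingers": 1},
  ],
)

```text
clock: 20.78
eef_pos: [637.9, 116.8, 120.8]
tcp_rot: [-3.14, 0.0, 1.479]
contact_force: [-1.1, 0.2, -3.2]
opening: 0.519
grasp_force: 46.9
```

Call:
play_rows(
  rows=[
    {"dp": [0,0,0],"turn": [0,0,0],"fingers": 1},
    {"dp": [0,0,0],"turn": [0,0,0],"fingers": 1},
    {"dp": [0,0,0],"turn": [0,0,0],"fingers": 1},
    {"dp": [0,0,0],"turn": [0,0,0],"fingers": 1},
  ],
)

```text
clock: 21.12
eef_pos: [638.0, 115.1, 121.9]
tcp_rot: [3.142, 0.0, 1.477]
contact_force: [-0.2, -0.1, -2.9]
opening: 0.52
grasp_force: 46.9
```

```bash
python3 - <<'E'
from h import *
st(); plan((639.7,116.3,33),1)
E
```

```text
21.12 [638.  115.1 121.9] [3.142 0.    1.477] op 0.52 F [-0.2 -0.1 -2.9] g 46.9
0 [0.03, 0.04, 2.22] [0.0, 0.0, -0.01]
```

Call:
play_rows(
  rows=[
    {"dp": [0.03,0.04,0.3],"turn": [0,0,0],"fingers": 1},
    {"dp": [0,0,0.6],"turn": [0,0,0],"fingers": 1},
    {"dp": [0,0,0.6],"turn": [0,0,0],"fingers": 1},
    {"dp": [0,0,0.4],"turn": [0,0,0],"fingers": 1},
    {"dp": [0,0,0.2],"turn": [0,0,0],"fingers": 1},
  ],
)

```text
clock: 21.53
eef_pos: [638.1, 116.4, 34.5]
tcp_rot: [-3.138, 0.001, 1.478]
contact_force: [-1.6, 0.1, -3.2]
opening: 0.523
grasp_force: 46.9
```

Call:
play_rows(
  rows=[
    {"dp": [0,0,0.05],"turn": [0,0,0],"fingers": 1},
    {"dp": [0,0,0],"turn": [0,0,0],"fingers": 1},
    {"dp": [0,0,0],"turn": [0,0,0],"fingers": 1},
    {"dp": [0,0,0],"turn": [0,0,0],"fingers": 1},
  ],
)

```text
clock: 21.87
eef_pos: [640.9, 117.1, 36.9]
tcp_rot: [3.14, -0.001, 1.478]
contact_force: [-0.1, 0.4, -2.5]
opening: 0.517
grasp_force: 46.9
```

Call:
play_rows(
  rows=[
    {"dp": [-0.01,-0.03,0.06],"turn": [0,0,0],"fingers": 1},
    {"dp": [0,0,0.04],"turn": [0,0,0],"fingers": 1},
    {"dp": [0,0,0.03],"turn": [0,0,0],"fingers": 1},
    {"dp": [0,0,0],"turn": [0,0,0],"fingers": 1},
    {"dp": [0,0,0],"turn": [0,0,0],"fingers": 1},
  ],
)

```text
clock: 22.28
eef_pos: [638.8, 116.7, 31.1]
tcp_rot: [3.141, -0.0, 1.478]
contact_force: [-2.4, -0.3, 4.6]
opening: 0.521
grasp_force: 47.4
```

Touching the pad. Release and retreat.

Call:
play_rows(
  rows=[
    {"dp": [0,0,0],"turn": [0,0,0],"fingers": 0.47},
    {"dp": [0,0,0],"turn": [0,0,0],"fingers": 0.44},
    {"dp": [0,0,0],"turn": [0,0,0],"fingers": 0.4},
    {"dp": [0,0,0],"turn": [0,0,0],"fingers": 0.3},
    {"dp": [0,0,0],"turn": [0,0,0],"fingers": 0.1},
  ],
)

```text
clock: 22.7
eef_pos: [638.8, 116.7, 30.4]
tcp_rot: [3.141, -0.0, 1.478]
contact_force: [0.9, -0.6, 0.8]
opening: 0.824
grasp_force: 0.0
```

Call:
play_rows(
  rows=[
    {"dp": [0,0,0],"turn": [0,0,0],"fingers": 0},
    {"dp": [0,0,0],"turn": [0,0,0],"fingers": 0},
    {"dp": [0,0,-0.3],"turn": [0,0,0],"fingers": 0},
    {"dp": [0,0,-0.8],"turn": [0,0,0],"fingers": 0},
    {"dp": [0,0,-1],"turn": [0,0,0],"fingers": 0},
  ],
)

```text
clock: 23.12
eef_pos: [636.5, 116.3, 113.4]
tcp_rot: [-3.136, 0.001, 1.478]
contact_force: [-0.1, 0.3, 0.1]
opening: 0.997
grasp_force: 0.0
```

Call:
play_rows(
  rows=[
    {"dp": [0,-0.2,-0.6],"turn": [0,0,0],"fingers": 0},
    {"dp": [0,-0.4,0],"turn": [0,0,0],"fingers": 0},
    {"dp": [0,-0.8,0],"turn": [0,0,0],"fingers": 0},
    {"dp": [0,-0.8,0],"turn": [0,0,0],"fingers": 0},
    {"dp": [0,-0.8,0],"turn": [0,0,0],"fingers": 0},
  ],
)

```text
clock: 23.53
eef_pos: [518.1, 127.7, 139.4]
tcp_rot: [3.141, -0.0, 1.478]
contact_force: [-0.1, 0.2, -0.8]
opening: 0.998
grasp_force: 0.0
```

Call:
play_rows(
  rows=[
    {"dp": [0,-0.8,0],"turn": [0,0,0],"fingers": 0},
    {"dp": [0,-0.6,0],"turn": [0,0,0],"fingers": 0},
    {"dp": [0.05,-0.3,0],"turn": [0,0,0],"fingers": 0},
    {"dp": [0.05,0,0],"turn": [0,0,0],"fingers": 0},
    {"dp": [0,0,0],"turn": [0,0,0],"fingers": 0},
  ],
)

```text
clock: 23.95
eef_pos: [453.0, 138.7, 139.5]
tcp_rot: [3.139, -0.001, 1.479]
contact_force: [-0.1, 0.4, 0.5]
opening: 0.998
grasp_force: 0.0
```

Call:
play_rows(
  rows=[
    {"dp": [0,0,0],"turn": [0,0,0],"fingers": 0},
    {"dp": [0,0,0],"turn": [0,0,0],"fingers": 0},
    {"dp": [0,0,0],"turn": [0,0,0],"fingers": 0},
  ],
)

```text
clock: 24.2
eef_pos: [452.9, 138.0, 138.5]
tcp_rot: [3.141, -0.0, 1.478]
contact_force: [0.3, 0.1, 0.0]
opening: 0.997
grasp_force: 0.0
```

```bash
python3 - <<'E'
from h import *
d=grab('wrist','w6'); t=grab('top','t6'); st(); e=proj(d,(449.7,107.3,80)); print(e)
b=blob(d,e,40); print('wrist',b,ray(d,b[0],b[1],80))
for n,p,z in(('xs',(624.5,-42.5),59),('s',(632.3,37.3),69),('m',(639.7,116.9),79)):
    b=blob(t,proj(t,(*p,z)),10); print(n,b,ray(t,b[0],b[1],z))
plan((449.7,107.3,26),1)
E
```

```text
24.3 [452.4 137.9 138.3] [-3.141  0.     1.478] op 1.0 F [ 0.5 -0.2  0.3] g 0.0
[316.6 289.6]
wrist (313.3811563169165, 288.6252676659529, 467.0) [447.5 108.3  80. ]
xs (333.5, 192.64, 50.0) [625.4 -43.1  59. ]
s (291.53061224489795, 188.20408163265307, 49.0) [632.8  38.2  69. ]
m (249.60784313725492, 184.09803921568627, 51.0) [639.3 117.6  79. ]
0 [-0.77, 0.0, 2.81] [0.0, 0.0, -0.01]
```

M stands within 1 mm of its pad centre. Now L.

Call:
play_rows(
  rows=[
    {"dp": [-0.2,0,0],"turn": [0,0,0],"fingers": 0},
    {"dp": [-0.4,0,0],"turn": [0,0,0],"fingers": 0},
    {"dp": [-0.17,0,0],"turn": [0,0,0],"fingers": 0},
    {"dp": [0,0,0],"turn": [0,0,0],"fingers": 0},
    {"dp": [0,0,0],"turn": [0,0,0],"fingers": 0},
  ],
)

```text
clock: 24.72
eef_pos: [449.1, 107.0, 138.5]
tcp_rot: [3.142, -0.0, 1.477]
contact_force: [-0.8, -0.3, -0.6]
opening: 0.997
grasp_force: 0.0
```

Call:
play_rows(
  rows=[
    {"dp": [0,0,0],"turn": [0,0,0],"fingers": 0},
    {"dp": [0,0,0],"turn": [0,0,0],"fingers": 0},
    {"dp": [0,0,0],"turn": [0,0,0],"fingers": 0},
  ],
)

```text
clock: 24.97
eef_pos: [449.1, 107.7, 138.5]
tcp_rot: [3.141, -0.0, 1.479]
contact_force: [0.0, 0.7, 0.2]
opening: 0.999
grasp_force: 0.0
```

Call:
play_rows(
  rows=[
    {"dp": [-0.01,0.01,0.3],"turn": [0,0,0],"fingers": 0},
    {"dp": [0,0,0.7],"turn": [0,0,0],"fingers": 0},
    {"dp": [0,0,0.8],"turn": [0,0,0],"fingers": 0},
    {"dp": [0,0,0.6],"turn": [0,0,0],"fingers": 0},
    {"dp": [0,0,0.4],"turn": [0,0,0],"fingers": 0},
  ],
)

```text
clock: 25.38
eef_pos: [448.2, 107.0, 24.4]
tcp_rot: [-3.14, 0.001, 1.479]
contact_force: [-0.9, -0.8, -0.6]
opening: 0.999
grasp_force: 0.0
```

Call:
play_rows(
  rows=[
    {"dp": [0,0,0],"turn": [0,0,0],"fingers": 0},
    {"dp": [0,0,0],"turn": [0,0,0],"fingers": 0},
    {"dp": [0,0,0],"turn": [0,0,0],"fingers": 0},
    {"dp": [0,0,0],"turn": [0,0,0],"fingers": 0},
  ],
)

```text
clock: 25.72
eef_pos: [450.4, 107.2, 27.7]
tcp_rot: [3.14, -0.001, 1.479]
contact_force: [0.5, 0.3, 0.0]
opening: 0.995
grasp_force: 0.0
```

Call:
play_rows(
  rows=[
    {"dp": [0,0,0],"turn": [0,0,0],"fingers": 0.15},
    {"dp": [0,0,0],"turn": [0,0,0],"fingers": 0.22},
    {"dp": [0,0,0],"turn": [0,0,0],"fingers": 0.26},
    {"dp": [0,0,0],"turn": [0,0,0],"fingers": 0.29},
    {"dp": [0,0,0],"turn": [0,0,0],"fingers": 0.31},
  ],
  force=55,
)

```text
clock: 26.13
eef_pos: [449.5, 106.9, 26.7]
tcp_rot: [3.141, -0.0, 1.478]
contact_force: [0.2, -0.2, 0.1]
opening: 0.691
grasp_force: 0.0
```

Call:
play_rows(
  rows=[
    {"dp": [0,0,0],"turn": [0,0,0],"fingers": 0.33},
    {"dp": [0,0,0],"turn": [0,0,0],"fingers": 0.35},
    {"dp": [0,0,0],"turn": [0,0,0],"fingers": 0.37},
    {"dp": [0,0,0],"turn": [0,0,0],"fingers": 0.4},
    {"dp": [0,0,0],"turn": [0,0,0],"fingers": 0.5},
  ],
)

```text
clock: 26.55
eef_pos: [449.1, 106.9, 26.8]
tcp_rot: [-3.141, 0.0, 1.478]
contact_force: [-3.4, -0.4, 10.2]
opening: 0.639
grasp_force: 55.8
```

Call:
play_rows(
  rows=[
    {"dp": [0,0,0],"turn": [0,0,0],"fingers": 1},
    {"dp": [0,0,0],"turn": [0,0,0],"fingers": 1},
    {"dp": [0,0,0],"turn": [0,0,0],"fingers": 1},
  ],
)

```text
clock: 26.8
eef_pos: [449.1, 106.9, 26.9]
tcp_rot: [-3.141, 0.0, 1.478]
contact_force: [-3.4, 0.5, 9.5]
opening: 0.638
grasp_force: 55.9
```

Call:
play_rows(
  rows=[
    {"dp": [0,0,-0.2],"turn": [0,0,0],"fingers": 1},
    {"dp": [0,0,-0.5],"turn": [0,0,0],"fingers": 1},
    {"dp": [0,0,-0.8],"turn": [0,0,0],"fingers": 1},
    {"dp": [0,0,-0.7],"turn": [0,0,0],"fingers": 1},
    {"dp": [0,0,-0.3],"turn": [0,0,0],"fingers": 1},
  ],
)

```text
clock: 27.22
eef_pos: [450.6, 107.1, 129.6]
tcp_rot: [3.139, -0.001, 1.478]
contact_force: [0.9, 1.6, -4.3]
opening: 0.636
grasp_force: 60.1
```

```bash
python3 - <<'E'
from h import *
st(); plan((646.8,196.4,125),14,ease=True)
E
```

```text
27.22 [450.6 107.1 129.6] [ 3.139e+00 -1.000e-03  1.478e+00] op 0.636 F [ 0.9  1.6 -4.3] g 60.1
0 [0.06, 0.11, 0.0] [0.0, 0.0, 0.0]
1 [0.12, 0.21, 0.01] [0.0, 0.0, 0.0]
2 [0.18, 0.32, 0.01] [0.0, 0.0, 0.0]
3 [0.24, 0.43, 0.01] [0.0, 0.0, 0.0]
4 [0.24, 0.43, 0.01] [0.0, 0.0, 0.0]
0 [0.24, 0.43, 0.01] [0.0, 0.0, 0.0]
1 [0.24, 0.43, 0.01] [0.0, 0.0, 0.0]
2 [0.24, 0.43, 0.01] [0.0, 0.0, 0.0]
3 [0.24, 0.43, 0.01] [0.0, 0.0, 0.0]
4 [0.24, 0.43, 0.01] [0.0, 0.0, 0.0]
0 [0.24, 0.43, 0.01] [0.0, 0.0, 0.0]
1 [0.18, 0.32, 0.01] [0.0, 0.0, 0.0]
2 [0.12, 0.21, 0.01] [0.0, 0.0, 0.0]
3 [0.06, 0.11, 0.0] [0.0, 0.0, 0.0]
```

Call:
play_rows(
  rows=[
    {"dp": [0.06,0.11,0],"turn": [0,0,0],"fingers": 1},
    {"dp": [0.12,0.21,0],"turn": [0,0,0],"fingers": 1},
    {"dp": [0.18,0.32,0],"turn": [0,0,0],"fingers": 1},
    {"dp": [0.24,0.43,0],"turn": [0,0,0],"fingers": 1},
    {"dp": [0.24,0.43,0],"turn": [0,0,0],"fingers": 1},
  ],
)

```text
clock: 27.63
eef_pos: [512.3, 135.1, 124.6]
tcp_rot: [-3.139, 0.001, 1.478]
contact_force: [-0.2, 0.4, -4.6]
opening: 0.638
grasp_force: 60.1
```

Call:
play_rows(
  rows=[
    {"dp": [0.24,0.43,0],"turn": [0,0,0],"fingers": 1},
    {"dp": [0.24,0.43,0],"turn": [0,0,0],"fingers": 1},
    {"dp": [0.24,0.43,0],"turn": [0,0,0],"fingers": 1},
    {"dp": [0.24,0.43,0],"turn": [0,0,0],"fingers": 1},
    {"dp": [0.24,0.43,0],"turn": [0,0,0],"fingers": 1},
  ],
)

```text
clock: 28.05
eef_pos: [602.5, 175.1, 123.7]
tcp_rot: [-3.138, 0.001, 1.478]
contact_force: [0.5, 0.4, -3.4]
opening: 0.642
grasp_force: 60.1
```

Call:
play_rows(
  rows=[
    {"dp": [0.24,0.43,0],"turn": [0,0,0],"fingers": 1},
    {"dp": [0.18,0.32,0],"turn": [0,0,0],"fingers": 1},
    {"dp": [0.12,0.21,0],"turn": [0,0,0],"fingers": 1},
    {"dp": [0.06,0.11,0],"turn": [0,0,0],"fingers": 1},
    {"dp": [0,0,0],"turn": [0,0,0],"fingers": 1},
  ],
)

```text
clock: 28.47
eef_pos: [647.2, 194.9, 124.8]
tcp_rot: [-3.14, 0.001, 1.478]
contact_force: [0.3, 0.6, -3.7]
opening: 0.639
grasp_force: 60.1
```

Call:
play_rows(
  rows=[
    {"dp": [0,0,0],"turn": [0,0,0],"fingers": 1},
    {"dp": [0,0,0],"turn": [0,0,0],"fingers": 1},
    {"dp": [0,0,0],"turn": [0,0,0],"fingers": 1},
    {"dp": [0,0,0],"turn": [0,0,0],"fingers": 1},
  ],
)

```text
clock: 28.8
eef_pos: [646.7, 194.4, 126.7]
tcp_rot: [3.142, -0.0, 1.478]
contact_force: [-0.6, -0.2, -5.3]
opening: 0.638
grasp_force: 60.1
```

```bash
python3 - <<'E'
from h import *
st(); plan((646.8,196.4,40),1)
E
```

```text
28.8 [646.7 194.4 126.7] [ 3.142 -0.     1.478] op 0.638 F [-0.6 -0.2 -5.3] g 60.1
0 [0.05, 0.0, 2.17] [0.0, 0.0, -0.01]
```

Call:
play_rows(
  rows=[
    {"dp": [0.05,0,0.3],"turn": [0,0,0],"fingers": 1},
    {"dp": [0,0,0.6],"turn": [0,0,0],"fingers": 1},
    {"dp": [0,0,0.6],"turn": [0,0,0],"fingers": 1},
    {"dp": [0,0,0.4],"turn": [0,0,0],"fingers": 1},
    {"dp": [0,0,0.2],"turn": [0,0,0],"fingers": 1},
  ],
)

```text
clock: 29.22
eef_pos: [645.3, 196.1, 39.2]
tcp_rot: [-3.138, 0.001, 1.478]
contact_force: [-0.3, -0.6, -4.5]
opening: 0.642
grasp_force: 60.0
```

Call:
play_rows(
  rows=[
    {"dp": [0,0,0.05],"turn": [0,0,0],"fingers": 1},
    {"dp": [0,0,0],"turn": [0,0,0],"fingers": 1},
    {"dp": [0,0,0],"turn": [0,0,0],"fingers": 1},
    {"dp": [0,0,0],"turn": [0,0,0],"fingers": 1},
  ],
)

```text
clock: 29.55
eef_pos: [648.3, 196.9, 41.8]
tcp_rot: [3.14, -0.001, 1.478]
contact_force: [-0.2, -0.5, -4.8]
opening: 0.637
grasp_force: 60.0
```

Call:
play_rows(
  rows=[
    {"dp": [0,-0.02,0.06],"turn": [0,0,0],"fingers": 1},
    {"dp": [0,0,0.04],"turn": [0,0,0],"fingers": 1},
    {"dp": [0,0,0.03],"turn": [0,0,0],"fingers": 1},
    {"dp": [0,0,0],"turn": [0,0,0],"fingers": 1},
    {"dp": [0,0,0],"turn": [0,0,0],"fingers": 1},
  ],
)

```text
clock: 29.97
eef_pos: [646.7, 196.8, 36.0]
tcp_rot: [3.141, -0.0, 1.478]
contact_force: [-3.5, -0.3, 4.0]
opening: 0.638
grasp_force: 60.3
```

Call:
play_rows(
  rows=[
    {"dp": [0,0,0],"turn": [0,0,0],"fingers": 0.35},
    {"dp": [0,0,0],"turn": [0,0,0],"fingers": 0.32},
    {"dp": [0,0,0],"turn": [0,0,0],"fingers": 0.28},
    {"dp": [0,0,0],"turn": [0,0,0],"fingers": 0.2},
    {"dp": [0,0,0],"turn": [0,0,0],"fingers": 0},
  ],
)

```text
clock: 30.38
eef_pos: [646.7, 196.7, 35.3]
tcp_rot: [3.141, -0.0, 1.478]
contact_force: [-0.4, 0.1, 0.6]
opening: 0.919
grasp_force: 0.0
```

Call:
play_rows(
  rows=[
    {"dp": [0,0,0],"turn": [0,0,0],"fingers": 0},
    {"dp": [0,0,0],"turn": [0,0,0],"fingers": 0},
    {"dp": [0,0,-0.2],"turn": [0,0,0],"fingers": 0},
    {"dp": [0,0,-0.5],"turn": [0,0,0],"fingers": 0},
    {"dp": [0,0,-1],"turn": [0,0,0],"fingers": 0},
  ],
)

```text
clock: 30.8
eef_pos: [643.4, 195.7, 100.0]
tcp_rot: [-3.134, 0.003, 1.478]
contact_force: [-0.5, -0.1, 0.0]
opening: 1.0
grasp_force: 0.0
```

Call:
play_rows(
  rows=[
    {"dp": [0,0,-1],"turn": [0,0,0],"fingers": 0},
    {"dp": [0,-0.3,-0.7],"turn": [0,0,0],"fingers": 0},
    {"dp": [0,-0.8,-0.2],"turn": [0,0,0],"fingers": 0},
    {"dp": [0,-0.9,0],"turn": [0,0,0],"fingers": 0},
    {"dp": [0,-0.9,0],"turn": [0,0,0],"fingers": 0},
  ],
)

```text
clock: 31.22
eef_pos: [530.5, 207.5, 180.9]
tcp_rot: [3.139, -0.001, 1.478]
contact_force: [-0.6, 0.1, 0.0]
opening: 1.003
grasp_force: 0.0
```

Call:
play_rows(
  rows=[
    {"dp": [0,-0.9,0],"turn": [0,0,0],"fingers": 0},
    {"dp": [0,-0.9,0],"turn": [0,0,0],"fingers": 0},
    {"dp": [0,-0.4,0],"turn": [0,0,0],"fingers": 0},
    {"dp": [0,0,0],"turn": [0,0,0],"fingers": 0},
    {"dp": [0,0,0],"turn": [0,0,0],"fingers": 0},
  ],
)

```text
clock: 31.63
eef_pos: [443.6, 215.9, 180.3]
tcp_rot: [3.14, -0.001, 1.48]
contact_force: [0.6, -0.5, 0.6]
opening: 1.001
grasp_force: 0.0
```

```bash
python3 - <<'E'
from h import *
t=grab('top','t7'); s=grab('scene','s7'); st()
for n,p,z in(('xs',(624.5,-42.5),59),('s',(632.3,37.3),69),('m',(639.7,116.9),79),('l',(646.8,196.4),89)):
    b=blob(t,proj(t,(*p,z)),10); print(n,b,ray(t,b[0],b[1],z))
a=cv2.resize(t['pixels'][130:250,100:440],(800,282),interpolation=cv2.INTER_CUBIC); b=cv2.resize(s['pixels'][170:360,220:540],(800,318)[::1])
cv2.imwrite('pics/c7.png',np.vstack([a,b[:,:,]])[:,:,::-1])
E
```

```text
31.73 [444.9 215.8 180. ] [ 3.140e+00 -1.000e-03  1.478e+00] op 1.004 F [0.9 0.  0. ] g 0.0
xs (333.54901960784315, 192.7058823529412, 51.0) [625.3 -43.2  59. ]
s (291.42857142857144, 188.3265306122449, 49.0) [632.5  38.4  69. ]
m (249.60377358490564, 184.16981132075472, 53.0) [639.1 117.6  79. ]
l (206.82456140350877, 179.43859649122808, 57.0) [646.7 196.9  89. ]
```

View pics/c7.png

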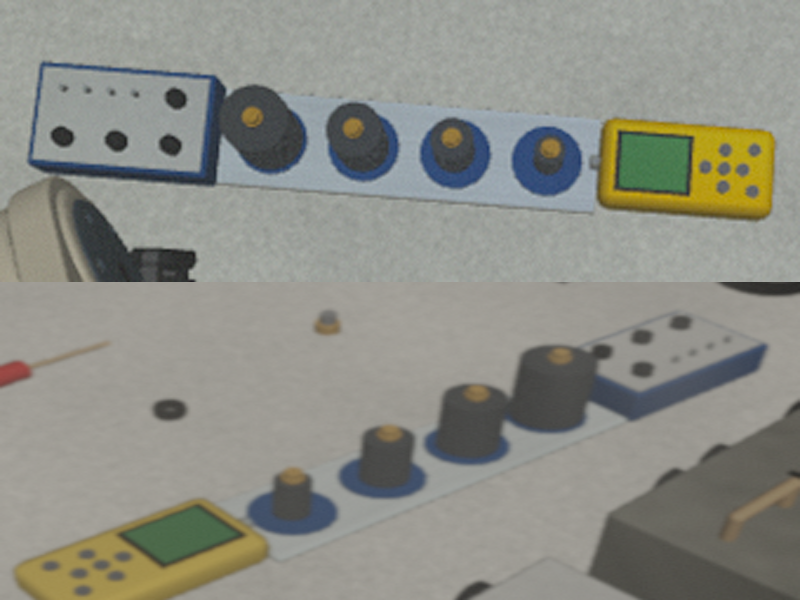

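All four stand upright, in order and centred to about 1 mm. In the crop the connectors are at (550,148), (452,138), (353,128) and (252,117), running from the meter outwards. The gripper is clear, so I'll hand in.

```bash
python3 -c "
from rig import r
print(r.sign_off())"
```

```text
the job is handed in; nothing more can be done
None
```

The job is handed in: the four dummy loads stand upright, each within about 1 mm of its pad centre by the top camera, running from the smallest beside the meter to the largest at the far end; none toppled, and it took about 32 s.

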